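Kit the inspected eye lugs from the bar stand

ROBOT

A 7-joint arm with a two-finger parallel gripper is mounted at the origin on the work surface. World frame = base frame: x ahead of the robot, y to its left, z up, the work surface at z = 0. Lengths are in m, angles in rad, forces in N, time in s.
With the tool pointing down it reaches from about 0.35 to 0.9 m from the base axis. Payload 7.2 kg.
Tool frame: the origin (TCP) lies at the very end of the fingers, on their centre line; the grasp point (between the pads) lies 19 mm behind it; z points along the fingers, y is the line along which they close (so a half turn about z gives the same grasp; the last joint's range is limited). The gripper opens to 88 mm and grips with 3 to 60 N. Pads are 20 mm wide; open, the fingers measure 115 mm over their backs; the gripper's body (75 mm by 178 mm) begins 61 mm behind the grasp point.
Start: joints at [-1.395, 0.411, -0.013, 1.596, 0.006, 1.134, -0.082], TCP at [0.151, 0.607, 0.223] pointing down, gripper open.
Joint ranges: [-2.95, 2.95], [-0.29, 1.99], [-1.47, 1.44], [0.14, 2.54], [-1.03, 4.17], [0.13, 1.85], [-2.86, 2.86]. Speed limits (rad/s): [2.39, 2.39, 3.01, 3.01, 3.14, 3.14, 3.14].

INTERFACE

Orientations are given as a unit quaternion [x, y, z, w].
In Python, from station import ctrl gives the robot as it stands.
- The arm moves only by the shell command python3 -m crank 'ROWS' [OPENING] [FORCE]. ROWS is JSON, a list of rows, each an object of numbers: "tx", "ty", "tz": the shift along the tool's x, y, z in units of 0.5 m (1.0 is 0.5 m); "ax", "ay", "az": the turn, a rotation vector about the tool's x, y, z in units of 0.12 rad (1.0 is 0.12 rad). In form: [{"tx": .., "ty": .., "tz": .., "ax": .., "ay": .., "az": ..}, ...]. A call has 1 to 20 rows; each row shifts and turns the commanded pose from where the row before left it, along the tool's axes as they then stand; what a row does not reach is not made up. A row lasts 1/12 s, in which the tool goes at most 41.7 mm and 7.16 degrees, less where a joint would pass 70% of its speed; a pose out of reach is approached as far as the arm can. A call with a number of a shift or a turn outside -1 to 1 is refused whole. A call with a gripper value outside its range is refused whole. OPENING is the closure, from -1 (fully open) to 1 (shut), set as the call begins (- or left out, the last holds). The fingers move at their own pace and stop on an object; FORCE is the grip in N (left out, the last holds). Time passes only in rows, so rows that do not move let the fingers close. It gives the time, the measured TCP pose, the force, the opening and the grip force at its end, in the units of the state.
- ctrl.get_state(): the state, without advancing time (a new reading comes with each control period).
- ctrl.grab_frame(name): name is "scene" or "top" or "wrist"; returns a dict with "frame" (420x560x3 uint8, red, green, blue), "K" (3x3 intrinsics, pixels), "k1" (the pictures are not rectified: a ray, as slopes to the right and down, at radius r is drawn at 1 + k1 r^2 times it, then the intrinsics apply), "R" (3x3) and "t" (3): a world point X has camera coordinates R X + t. Camera axes: x right, y down, z forward; pixel columns grow to the right and rows downward; lengths in m; the calibration is good to about 2 mm. A picture is of the moment at which its call begins. There is no depth.
- ctrl.hand_in(): hands the job in; it is judged then, once.
The state is a dict: "t": time; "q": joint angles; "joint_vel": joint speeds; "joint_efforts": joint torques, N m; "ee_pos": TCP position; "tool_rot": TCP orientation; "ft_force": force on the tool from outside, world axes, zero at the start; "moment": the same for the moment, N m; "grip_width": finger opening in m; "finger_force": force on a finger pad.
Only numpy, scipy, OpenCV 4.12 (cv2) and the standard library are available. Lean on these libraries where they do the work, as an engineer would, in place of code of your own. Each camera call takes 0.05 s, during which the arm holds its last target. There are 200 camera calls.

TASK

Slide the loosened stop collar off the free end of the bar and stand it in the small square dish; then slide the two eye lugs off the bar and stand them, together with the matching loose one on the bench, upright in the long tray, one in each of its three compartments. Leave the thicker lug, the lug with the wide flanged foot and the bearing ring where they are.

Things in the scene. Friction and masses are not known exactly. Their poses are not given: they have to be found in the camera images.
- stand: fixed grey bar stand with a plain steel bar, 12 mm in diameter, level, its axis 120 mm above the bench. Origin on the bench under the bar's middle. The bar runs along the stand's x from the free end at x = -90 mm to a grey post (20 by 32 mm, 132 mm high, face at x = +75 mm) on a base plate 70 by 60 by 14 mm centred at x = +85 mm. The collar and two lugs hang on the bar and come off only over the free end.
- collar: loosened stop collar, dark steel, hanging on the bar nearest its free end, free to slide: 16 mm thick along its x, 34 mm wide along its y, ring of 34 mm outer diameter with an 18 mm bore along its x centred 20 mm above its flat foot; steel foot 16 by 34 by 12 mm; a small black thumb screw (13 mm in diameter) on top, 50 mm above the foot. About 90 g. Origin: centre of the foot's underside, z up. Hung on the bar its bore centre is 3 mm below the bar's axis.
- lug_front: eye lug of plain brass: 18 mm thick along its x, 40 mm wide along its y, 56 mm high (straight sides up to 36 mm, then a half-round top), with a 20 mm round bore along its x whose centre is 36 mm above the foot. 160 g give or take a third. Origin: centre of the flat foot it stands on, z up. This one hangs on the bar behind the collar, bore centre 4 mm below the bar's axis, about 28 mm clear of its neighbours.
- lug_rear: eye lug of plain brass: 18 mm thick along its x, 40 mm wide along its y, 56 mm high (straight sides up to 36 mm, then a half-round top), with a 20 mm round bore along its x whose centre is 36 mm above the foot. 160 g give or take a third. Origin: centre of the flat foot it stands on, z up. This one hangs on the bar behind the front lug, nearest the post, bore centre 4 mm below the bar's axis.
- lug_loose: eye lug of plain brass: 18 mm thick along its x, 40 mm wide along its y, 56 mm high (straight sides up to 36 mm, then a half-round top), with a 20 mm round bore along its x whose centre is 36 mm above the foot. 160 g give or take a third. Origin: centre of the flat foot it stands on, z up. This one stands on the bench.
- thick_lug: look-alike to leave alone: brass, same outline as the eye lugs but 36 mm thick along its x, standing on the bench. Origin: centre of its foot.
- flanged_lug: look-alike to leave alone: a brass eye lug on a wide foot plate 46 mm (x) by 64 mm (y), 8 mm thick, standing on the bench, 56 mm high in all. Origin: centre of its foot.
- bearing: small steel bearing ring to leave alone, lying flat on the bench: 42 mm outer diameter, 20 mm bore, 12 mm high. Origin: centre of its underside.
- tray: fixed pale wooden kit tray, outside 136 mm (its x) by 68 mm (its y), 12 mm high, floor and walls 4 mm thick. Two dividers make three compartments in a row, each 40 mm (x) by 60 mm (y) inside, their centres at x = -44, 0 and +44 mm, y = 0. Origin: centre of the underside on the bench; the inner floor is 4 mm above it.
- dish: fixed pale wooden square dish for the collar, outside 68 by 68 mm, 12 mm high, floor and walls 4 mm thick, a single compartment. Origin: centre of the underside on the bench; the inner floor is 4 mm above it.

How it is judged:
By the outcome, as a careful person would: the job done as asked, in the order asked, and still so for the second after the job is handed in, with the robot touching nothing.
It also fails if it takes over 120 s, if anything falls off the work surface, if the arm or the gripper's body presses on something with over 40 N, if the wrist force passes 120 N, or if a joint passes its speed limit or range.

## Working session

There is one attempt and no reset: what is moved stays moved. The work goes in short steps, Python scripts to look and compute and a shell command to move; the robot and the scene stay as the last step left them, time stands still between calls to the robot, and variables do not carry over. Pictures are saved under pics/ and viewed, at most 14 in all, crops included, and the job is handed in when it is done.

```bash
ls; mkdir -p pics
python3 - <<'E'
from station import ctrl
import cv2
s=ctrl.get_state(); print({k:s[k] for k in('t','ee_pos','tool_rot','grip_width','ft_force')})
for n in('scene','top'):
    f=ctrl.grab_frame(n); cv2.imwrite(f'pics/{n}0.png',f['frame'][:,:,::-1]); print(n,f['K'],f['k1'],f['R'],f['t'])
E
```

```text
pics
{'t': 0.0, 'ee_pos': array([0.15079475, 0.60604257, 0.22184632]), 'tool_rot': array([ 1.21579698e-01,  9.92581387e-01, -7.52363378e-04, -3.95818876e-05]), 'grip_width': 0.08808757843689943, 'ft_force': array([-0.18647141, -0.7273367 , -0.49334218])}
scene [[481.84922097   0.         289.45389567]
 [  0.         481.84922097 209.88731027]
 [  0.           0.           1.        ]] 0.016439160527446282 [[ 1.73033144e-01  9.84915949e-01  3.24440196e-04]
 [ 6.99999515e-01 -1.22746381e-01 -7.03515461e-01]
 [-6.92863774e-01  1.21958600e-01 -7.10679879e-01]] [-0.10128112 -0.32385829  1.36185417]
top [[524.33376394   0.         284.09424066]
 [  0.         524.33376394 214.60287591]
 [  0.           0.           1.        ]] -0.028440876085014093 [[ 0.00949955 -0.99982667 -0.01601229]
 [-0.99460219 -0.00779285 -0.10346859]
 [ 0.10332587  0.01690877 -0.99450383]] [-0.00197525  0.55384024  0.97579434]
```

View pics/scene0.png

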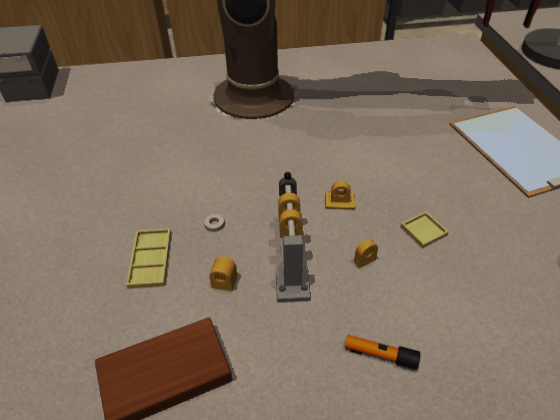

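View pics/top0.png

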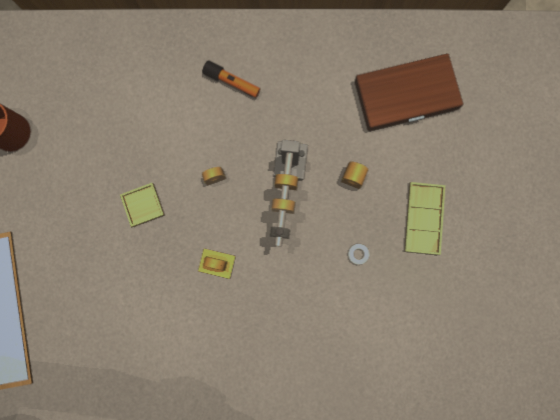

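The scene view shows the bar (top image: free end near (279,245), post near (290,150)). The tray is at (425,218), the dish at (143,205) and the loose lug at (213,175). To leave alone: flanged lug (216,264), thick lug (355,175) and bearing (358,254). I'll measure these by segmentation.

```bash
cat > h.py <<'E'
from station import ctrl
import numpy as np, cv2
from scipy.spatial.transform import Rotation as Ro
def dist(f): return np.array([f['k1'],0,0,0,0.])
def proj(f,X):
    return cv2.projectPoints(np.float64(X).reshape(-1,3),cv2.Rodrigues(f['R'])[0],f['t'],f['K'],dist(f))[0].reshape(-1,2)
def back(f,px,z):
    u=cv2.undistortPoints(np.float64(px).reshape(-1,1,2),f['K'],dist(f)).reshape(-1,2)
    d=np.c_[u,np.ones(len(u))]@f['R']; c=-f['R'].T@f['t']
    return c+d*((z-c[2])/d[:,2])[:,None]
def rect(P):
    r=cv2.minAreaRect(np.float32(P[:,:2]*1000)); return np.round(r[0],1),np.round(r[1],1),round(r[2],1)
def go(x,y,z,yaw):
    """offset from the present pose to a tool-down pose, tool y at angle yaw(deg) from world y"""
    s=ctrl.get_state(); R=Ro.from_quat(s['tool_rot'])
    c,q=np.cos(np.radians(yaw)),np.sin(np.radians(yaw))
    T=Ro.from_matrix(np.array([[-c,-q,0],[-q,c,0],[0,0,-1.]]))
    print('shift(0.5m units) after turn',np.round(T.inv().apply(np.array([x,y,z])-s['ee_pos'])/.5,4),
      'before',np.round(R.inv().apply(np.array([x,y,z])-s['ee_pos'])/.5,4),'turn units',np.round((R.inv()*T).as_rotvec()/.12,3))
def st():
    s=ctrl.get_state(); R=Ro.from_quat(s['tool_rot']).as_matrix()
    print('t',round(s['t'],2),'p',np.round(s['ee_pos']*1000,1),'yaw',np.round(np.degrees(np.arctan2(-R[0,1],R[1,1])),2),'tz',np.round(R[:,2],4),'F',np.round(s['ft_force'],1),'w',round(s['grip_width']*1000,1),'ff',s['finger_force'])
E
python3 - <<'E'
from h import *
f=ctrl.grab_frame('top'); im=f['frame']; hsv=cv2.cvtColor(im,cv2.COLOR_RGB2HSV)
print(hsv[205,143],hsv[218,425],hsv[180,285],hsv[175,213])
for name,lo,hi in(('yellow',(24,60,60),(36,255,255)),('brass',(10,120,50),(24,255,255))):
    m=cv2.inRange(hsv,lo,hi); n,l,s,c=cv2.connectedComponentsWithStats(m)
    for i in range(1,n):
        if s[i,4]>60 and 100<c[i][0]<480:
            p=np.argwhere(l==i)[:,::-1]
            print(name,s[i],np.round(c[i],1),rect(back(f,p,.012 if name=='yellow' else .05)))
cv2.imwrite('pics/topA.png',cv2.resize(im[130:285,110:300][:,:,::-1],None,fx=3.8,fy=3.8,interpolation=cv2.INTER_CUBIC))
E
```

```text
[ 35  96 172] [ 34  93 170] [ 31 131 164] [ 29 128 159]
yellow [351 164  12  17 108] [356.6 171.8] (array([ 641.1, -138.3]), array([12.2, 35.7]), 63.6)
yellow [282 174   9  11  68] [286.1 179.1] (array([ 6.256e+02, -6.000e-01]), array([13.7, 20.1]), 72.3)
yellow [ 120  182   44   45 1217] [141.5 204.2] (array([573.6, 284. ]), array([70.6, 69.7]), 20.9)
yellow [ 405  182   41   73 2459] [424.5 218.3] (array([ 551.5, -270.3]), array([ 70.4, 137.7]), 84.7)
yellow [279 199   9  10  66] [283.3 203.6] (array([577.2,   4.9]), array([13. , 19.2]), 72.3)
yellow [198 249  37  30 490] [217.  262.7] (array([459.9, 133.7]), array([64.4, 45.7]), 76.7)
brass [ 357   54  105   73 4898] [409.2  90.4] (array([ 793.8, -234.9]), array([106.4, 184.4]), 14.4)
brass [218  69  42  28 439] [238.7  83.2] (array([806.9,  93.8]), array([86.2, 20.4]), 63.0)
brass [343 162  25  24 303] [354.6 173.6] (array([ 630.5, -130.4]), array([37.4, 41. ]), 68.2)
brass [212 167  11  10  72] [217.4 171.3] (array([633.5, 130. ]), array([17. , 16.5]), 15.2)
brass [203 170  10  11  65] [206.3 175.2] (array([626.2, 150.9]), array([17.3, 16.1]), 27.3)
brass [275 174  10  11  83] [279.3 178.8] (array([619.7,  12. ]), array([14.9, 20.7]), 81.3)
brass [286 175  12  12  83] [292.6 180.9] (array([615.4, -12.1]), array([18.5, 20.5]), 72.3)
brass [273 199   9  10  73] [276.6 203.2] (array([572.5,  16. ]), array([17., 15.]), 0.4)
brass [285 200   9  11  69] [289.6 205.1] (array([569.8,  -8. ]), array([14.6, 17.9]), 76.6)
brass [203 257  26  15 258] [215.6 264.6] (array([457.2, 129.2]), array([47.4, 24. ]), 79.4)
```

View pics/topA.png

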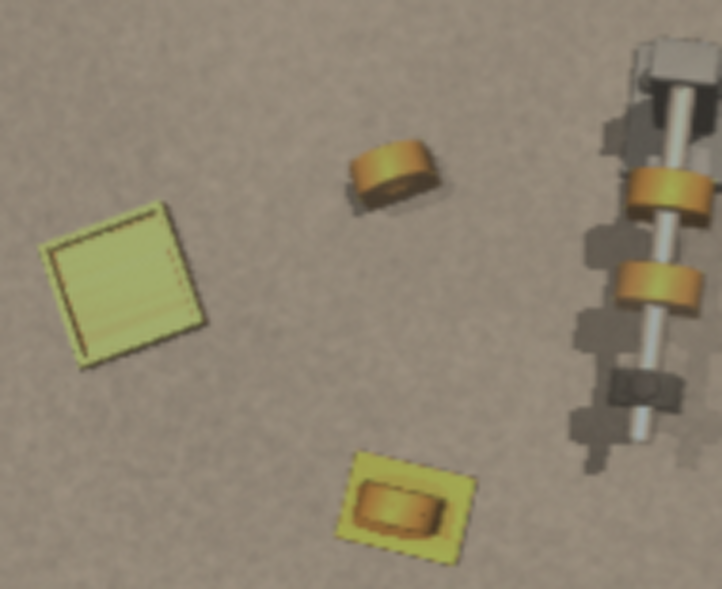

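The crop shows the bar running from its free end at crop (641,440) to the post at (682,88), with the collar at (645,388), front lug at (658,287) and rear lug at (670,195). The loose lug is at (393,170) and the dish is centred at (123,285).

Run:
```python
from h import *
f=ctrl.grab_frame('top')
c=lambda u,v:(110+u/3.8-.4,130+v/3.8-.4)
P=back(f,[c(641,440),c(682,88),c(645,390),c(658,287),c(670,195)],.126)
print(np.round(P*1000,1)); d=P[1]-P[0]; print(np.degrees(np.arctan2(d[1],d[0])),np.linalg.norm(d))
# loose lug top ridge (z~.05)
Q=back(f,[c(352,172),c(430,145),c(366,208),c(438,182)],.040); print(np.round(Q*1000,1))
go(.52,.015,.25,-6); st()
```

```text
[[490.4  10.7 126. ]
 [652.7  -6.5 126. ]
 [513.1   9.1 126. ]
 [560.2   3.6 126. ]
 [602.7  -1.4 126. ]]
-6.0413193819722455 0.16314296649680135
[[628.  160.2  40. ]
 [642.  121.1  40. ]
 [609.7 152.6  40. ]
 [623.1 116.6  40. ]]
shift(0.5m units) after turn [-0.8579 -1.0988 -0.0557] before [-1.002  -0.9693 -0.0548] turn units [-0.007  0.    -1.159]
t 0.2 p [150.9 606.2 222.2] yaw -13.97 tz [-2.e-04 -9.e-04 -1.e+00] F [ 0.5 -0.1 -1.3] w 87.9 ff 0.0
```

```bash
python3 -m crank '[{"tx":-0.05,"ty":-0.048,"tz":-0.003},{"tx":-0.05,"ty":-0.048,"tz":-0.003},{"tx":-0.05,"ty":-0.048,"tz":-0.003},{"tx":-0.05,"ty":-0.048,"tz":-0.003},{"tx":-0.05,"ty":-0.048,"tz":-0.003},{"tx":-0.05,"ty":-0.048,"tz":-0.003},{"tx":-0.05,"ty":-0.048,"tz":-0.003},{"tx":-0.05,"ty":-0.048,"tz":-0.003},{"tx":-0.05,"ty":-0.048,"tz":-0.003},{"tx":-0.05,"ty":-0.048,"tz":-0.003},{"tx":-0.05,"ty":-0.048,"tz":-0.003},{"tx":-0.05,"ty":-0.048,"tz":-0.003},{"tx":-0.05,"ty":-0.048,"tz":-0.003},{"tx":-0.05,"ty":-0.048,"tz":-0.003},{"tx":-0.05,"ty":-0.048,"tz":-0.003},{"tx":-0.05,"ty":-0.048,"tz":-0.003},{"tx":-0.05,"ty":-0.048,"tz":-0.003},{"tx":-0.05,"ty":-0.048,"tz":-0.003},{"tx":-0.05,"ty":-0.048,"tz":-0.003},{"tx":-0.05,"ty":-0.048,"tz":-0.003}]' -1 20
python3 -m crank '[{"az":-0.4},{"az":-0.4},{"az":-0.36},{},{}]'
python3 - <<'E'
from h import *
st(); go(.515,.008,.25,-6)
f=ctrl.grab_frame('wrist'); cv2.imwrite('pics/w1.png',f['frame'][:,:,::-1])
print(f['K'][0,0],f['k1'],-f['R'].T@f['t'],f['R'][2])
E
```

```text
t 0.2 p [150.9 606.2 222.2] yaw -13.97 tz [-2.e-04 -9.e-04 -1.e+00] F [ 0.5 -0.1 -1.3] w 87.9 ff 0.0
shift(0.5m units) after turn [-0.8494 -1.1138 -0.0557] before [-0.9956 -0.9853 -0.0547] turn units [-0.007  0.    -1.159]
314.6498461854593 -0.053052320930318184 [0.07452556 0.62498643 0.38370867] [ 0.2779956  -0.07035128 -0.95800269]invalid input at $[0]: expected keys tx, ty, tz, ax, ay, az
invalid input at $[0]: expected keys tx, ty, tz, ax, ay, az
```

View pics/w1.png

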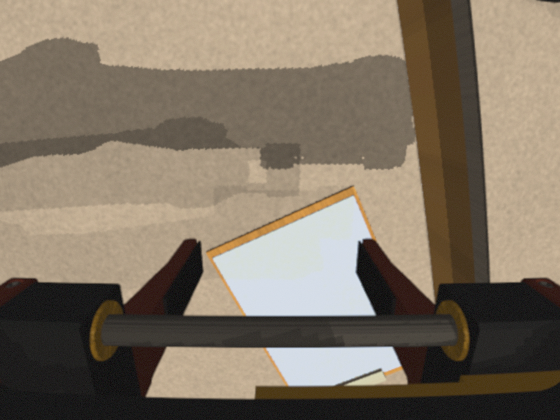

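The move was refused because every key has to be present. The wrist view, taken before any motion, shows only the clipboard between the fingertips at (195,245) and (365,245). I'll resend with full rows.

```bash
python3 -m crank '[{"tx":-0.058,"ty":-0.056,"tz":-0.003,"ax":0,"ay":0,"az":0},{"tx":-0.058,"ty":-0.056,"tz":-0.003,"ax":0,"ay":0,"az":0},{"tx":-0.058,"ty":-0.056,"tz":-0.003,"ax":0,"ay":0,"az":0},{"tx":-0.058,"ty":-0.056,"tz":-0.003,"ax":0,"ay":0,"az":0},{"tx":-0.058,"ty":-0.056,"tz":-0.003,"ax":0,"ay":0,"az":0},{"tx":-0.058,"ty":-0.056,"tz":-0.003,"ax":0,"ay":0,"az":0},{"tx":-0.058,"ty":-0.056,"tz":-0.003,"ax":0,"ay":0,"az":0},{"tx":-0.058,"ty":-0.056,"tz":-0.003,"ax":0,"ay":0,"az":0},{"tx":-0.058,"ty":-0.056,"tz":-0.003,"ax":0,"ay":0,"az":0},{"tx":-0.058,"ty":-0.056,"tz":-0.003,"ax":0,"ay":0,"az":0},{"tx":-0.058,"ty":-0.056,"tz":-0.003,"ax":0,"ay":0,"az":0},{"tx":-0.058,"ty":-0.056,"tz":-0.003,"ax":0,"ay":0,"az":0},{"tx":-0.058,"ty":-0.056,"tz":-0.003,"ax":0,"ay":0,"az":0},{"tx":-0.058,"ty":-0.056,"tz":-0.003,"ax":0,"ay":0,"az":0},{"tx":-0.058,"ty":-0.056,"tz":-0.003,"ax":0,"ay":0,"az":0},{"tx":-0.058,"ty":-0.056,"tz":-0.003,"ax":0,"ay":0,"az":-0.4},{"tx":-0.058,"ty":-0.056,"tz":-0.003,"ax":0,"ay":0,"az":-0.4},{"tx":0,"ty":0,"tz":0,"ax":0,"ay":0,"az":-0.36},{"tx":0,"ty":0,"tz":0,"ax":0,"ay":0,"az":0},{"tx":0,"ty":0,"tz":0,"ax":0,"ay":0,"az":0}]' -1 20
python3 - <<'E'
from h import *
st(); go(.514,.0085,.25,-6)
f=ctrl.grab_frame('wrist'); cv2.imwrite('pics/w2.png',f['frame'][:,:,::-1])
E
```

```text
t: 1.92
ee_pos: [0.5157, 0.027, 0.2478]
tool_rot: [0.053, 0.999, 0.0, -0.0]
ft_force: [-0.1, 0.7, -0.2]
grip_width: 0.0876
finger_force: 0.0
t 1.92 p [515.7  27.  247.8] yaw -6.09 tz [-8.e-04  4.e-04 -1.e+00] F [-0.1  0.7 -0.2] w 87.6 ff 0.0
shift(0.5m units) after turn [-0.0006 -0.0371 -0.0043] before [-0.0006 -0.0371 -0.0043] turn units [ 0.002 -0.007 -0.013]
```

View pics/w2.png

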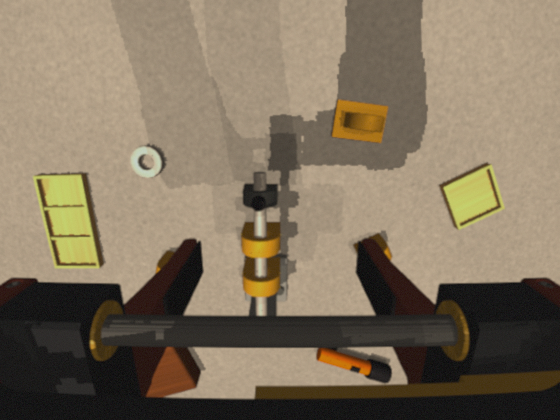

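The wrist view shows the bar from its free end at (260,173) to about (262,316). The collar is at (261,196), the front lug at (261,240) and the rear lug at (261,278). The tray is at left (67,220) and the dish at right (473,196).

Run:
```python
from h import *
f=ctrl.grab_frame('wrist'); im=f['frame']; hsv=cv2.cvtColor(im,cv2.COLOR_RGB2HSV)
m=cv2.inRange(hsv,(24,60,60),(36,255,255)); n,l,s,c=cv2.connectedComponentsWithStats(m)
for i in range(1,n):
    if s[i,4]>400:
        p=np.argwhere(l==i)[:,::-1]; P=back(f,p,.012); print(s[i],rect(P))
        q=cv2.boxPoints(cv2.minAreaRect(np.float32(p))); print(np.round(back(f,q,.012)*1000,1)[:,:2].tolist())
g=cv2.cvtColor(im,cv2.COLOR_RGB2GRAY).astype(float)
for v in(176,180,214,218,222,259,260,300,306):   # bar edges: strong gradient around 260
    r=cv2.GaussianBlur(g,(3,3),0)[v,240:282]; d=np.diff(r); a=240+d[:20].argmax()+.5; b=260+d[20:].argmin()+.5
    B=back(f,[[a,v],[b,v]],.120)*1000; print(v,a,b,np.round(B[:,:2].mean(0),1),np.round(B[0,1]-B[1,1],1))
col=g[160:190,257:264].mean(1); print(col.astype(int))
print('free end',np.round(back(f,[[260.5,172.5]],.12)*1000,1))
```

```text
[ 442  165   62   66 2266] (array([572.5, 282.7]), array([70. , 69.5]), 21.4)
[[552.8, 233.3], [528.0, 301.9], [590.6, 335.1], [617.3, 263.6]]
[  32  174   67   95 4078] (array([ 550.1, -271.4]), array([ 70.4, 137.6]), 85.1)
[[479.9, -299.9], [475.0, -230.0], [620.9, -242.3], [629.8, -319.6]]
176 259.5 279.5 [494.   20.5] -18.6
180 259.5 278.5 [497.7  19.6] -17.7
214 255.5 279.5 [530.9  14.4] -23.1
218 255.5 278.5 [534.9  13.4] -22.2
222 253.5 263.5 [538.2   4.7] -9.7
259 254.5 264.5 [577.8   0.8] -10.1
260 254.5 264.5 [578.9   0.6] -10.1
300 254.5 265.5 [625.5  -4.7] -11.6
306 255.5 265.5 [632.9  -5. ] -10.6
[149 150 144 134 129 129 128 128 127 128 127 113  81  75  88  93  90  88
  84  86  89  90  90  90  89  89  87  87  87  86]
free end [[489.8  12.6 120. ]]
```

```bash
python3 -c "
from h import *
st();go(.513,.0081,.1075,-6.07)"
python3 -m crank '[{"tx":0.001,"ty":-0.038,"tz":0,"ax":0,"ay":0,"az":0},{"tx":0,"ty":0,"tz":0.06,"ax":0,"ay":0,"az":0},{"tx":0,"ty":0,"tz":0.06,"ax":0,"ay":0,"az":0},{"tx":0,"ty":0,"tz":0.05,"ax":0,"ay":0,"az":0},{"tx":0,"ty":0,"tz":0.03,"ax":0,"ay":0,"az":0},{"tx":0,"ty":0,"tz":0,"ax":0,"ay":0,"az":0},{"tx":0,"ty":0,"tz":0,"ax":0,"ay":0,"az":0}]'
python3 - <<'E'
from h import *
st(); go(.513,.0081,.1075,-6.07)
f=ctrl.grab_frame('wrist'); cv2.imwrite('pics/w3.png',f['frame'][:,:,::-1])
E
```

```text
t 2.02 p [515.4  28.1 247.9] yaw -5.95 tz [-8.e-04  6.e-04 -1.e+00] F [ 0.3  0.2 -1. ] w 88.0 ff 0.0
shift(0.5m units) after turn [ 0.0005 -0.0403  0.2808] before [ 0.0004 -0.0404  0.2808] turn units [ 0.004 -0.007  0.018]
t: 2.6
ee_pos: [0.5129, 0.0089, 0.148]
tool_rot: [0.052, 0.999, -0.0, -0.001]
ft_force: [0.3, -0.4, 1.4]
grip_width: 0.0881
finger_force: 0.0
t 2.6 p [512.9   8.9 148. ] yaw -5.92 tz [-0.0015 -0.     -1.    ] F [ 0.3 -0.4  1.4] w 88.1 ff 0.0
shift(0.5m units) after turn [-0.0003 -0.0016  0.081 ] before [-0.0005 -0.0016  0.081 ] turn units [-0.001 -0.012  0.022]
```

View pics/w3.png

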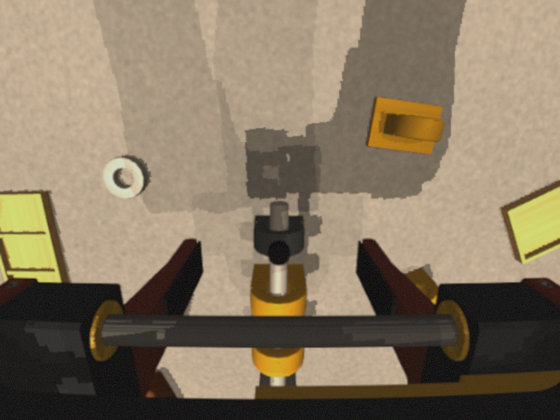

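The bar is centred between the fingertips at u≈279. The collar's thumb screw is at (279,253) and its ring front edge is near v=215.

```bash
python3 - <<'E'
from h import *
f=ctrl.grab_frame('wrist')
print(np.round(back(f,[[279,252]],.144)*1000,1), np.round(back(f,[[279,216]],.134)*1000,1),np.round(back(f,[[279,203]],.126)*1000,1),np.round(back(f,[[278,268]],.136)*1000,1))
print(proj(f,[ctrl.get_state()['ee_pos']]))
E
python3 -m crank '[{"tx":0,"ty":-0.001,"tz":0.03,"ax":0,"ay":0,"az":0},{"tx":0,"ty":0,"tz":0.03,"ax":0,"ay":0,"az":0},{"tx":0,"ty":0,"tz":0.021,"ax":0,"ay":0,"az":0},{"tx":0,"ty":0,"tz":0,"ax":0,"ay":0,"az":0},{"tx":0,"ty":0,"tz":0,"ax":0,"ay":0,"az":0}]'
python3 -c "
from h import *
st();go(.513,.0081,.1075,-6.07)"
```

```text
[[513.1   8.3 144. ]] [[494.6  10.2 134. ]] [[489.   10.8 126. ]] [[527.6   6.2 136. ]]
[[279.68171774 257.68728363]]
t: 3.12
ee_pos: [0.5137, 0.0074, 0.1081]
tool_rot: [0.052, 0.999, 0.0, 0.0]
ft_force: [0.5, 0.0, 0.1]
grip_width: 0.088
finger_force: 0.0
t 3.12 p [513.7   7.4 108.1] yaw -5.99 tz [ 1.e-04  1.e-04 -1.e+00] F [0.5 0.  0.1] w 88.0 ff 0.0
shift(0.5m units) after turn [0.0015 0.0012 0.0012] before [0.0014 0.0012 0.0012] turn units [0.001 0.001 0.012]
```

```bash
python3 -m crank '[{"tx":0,"ty":0,"tz":0,"ax":0,"ay":0,"az":0},{"tx":0,"ty":0,"tz":0,"ax":0,"ay":0,"az":0},{"tx":0,"ty":0,"tz":0,"ax":0,"ay":0,"az":0},{"tx":0,"ty":0,"tz":0,"ax":0,"ay":0,"az":0},{"tx":0,"ty":0,"tz":0,"ax":0,"ay":0,"az":0},{"tx":0,"ty":0,"tz":0,"ax":0,"ay":0,"az":0},{"tx":0,"ty":0,"tz":0,"ax":0,"ay":0,"az":0},{"tx":0,"ty":0,"tz":0,"ax":0,"ay":0,"az":0},{"tx":0,"ty":0,"tz":0,"ax":0,"ay":0,"az":0},{"tx":0,"ty":0,"tz":0,"ax":0,"ay":0,"az":0}]' 1 25
python3 -m crank '[{"tx":0,"ty":0,"tz":-0.003,"ax":0,"ay":0,"az":0},{"tx":0,"ty":0,"tz":-0.003,"ax":0,"ay":0,"az":0},{"tx":0,"ty":0,"tz":0,"ax":0,"ay":0,"az":0},{"tx":0,"ty":0,"tz":0,"ax":0,"ay":0,"az":0}]'
```

```text
t: 3.95
ee_pos: [0.5135, 0.0074, 0.1076]
tool_rot: [0.052, 0.999, 0.0, -0.0]
ft_force: [-0.1, 0.2, 0.3]
grip_width: 0.033
finger_force: 24.9
t: 4.28
ee_pos: [0.5135, 0.0072, 0.1107]
tool_rot: [0.052, 0.999, 0.0, 0.0]
ft_force: [-0.8, -0.3, -0.6]
grip_width: 0.033
finger_force: 24.9
```

```bash
python3 -m crank '[{"tx":0.01,"ty":0,"tz":0,"ax":0,"ay":0,"az":0},{"tx":0.015,"ty":0,"tz":0,"ax":0,"ay":0,"az":0},{"tx":0.015,"ty":0,"tz":0,"ax":0,"ay":0,"az":0},{"tx":0.015,"ty":0,"tz":0,"ax":0,"ay":0,"az":0},{"tx":0.015,"ty":0,"tz":0,"ax":0,"ay":0,"az":0},{"tx":0.015,"ty":0,"tz":0,"ax":0,"ay":0,"az":0},{"tx":0.015,"ty":0,"tz":0,"ax":0,"ay":0,"az":0},{"tx":0.01,"ty":0,"tz":0,"ax":0,"ay":0,"az":0},{"tx":0,"ty":0,"tz":0,"ax":0,"ay":0,"az":0}]'
python3 -c "
from h import *
st();go(.573,.2833,.13,21);go(.453,.013,.17,-6)"
```

```text
t: 5.03
ee_pos: [0.4576, 0.0132, 0.1107]
tool_rot: [0.052, 0.999, 0.0, -0.0]
ft_force: [-0.3, -0.4, -1.3]
grip_width: 0.0332
finger_force: 24.9
t 5.03 p [457.6  13.2 110.7] yaw -5.98 tz [-6.e-04  4.e-04 -1.e+00] F [-0.3 -0.4 -1.3] w 33.2 ff 24.904062244022498
shift(0.5m units) after turn [-0.4091  0.4215 -0.0386] before [-0.1733  0.5612 -0.0386] turn units [ 0.004 -0.004 -3.924]
shift(0.5m units) after turn [ 0.0091 -0.0014 -0.1186] before [ 0.0091 -0.0014 -0.1186] turn units [ 0.003 -0.005  0.003]
```

```bash
python3 -m crank '[{"tx":0,"ty":0,"tz":-0.04,"ax":0,"ay":0,"az":0},{"tx":0,"ty":0,"tz":-0.04,"ax":0,"ay":0,"az":0},{"tx":-0.017,"ty":0.056,"tz":0,"ax":0,"ay":0,"az":0},{"tx":-0.017,"ty":0.056,"tz":0,"ax":0,"ay":0,"az":0},{"tx":-0.017,"ty":0.056,"tz":0,"ax":0,"ay":0,"az":0},{"tx":-0.017,"ty":0.056,"tz":0,"ax":0,"ay":0,"az":0},{"tx":-0.017,"ty":0.056,"tz":0,"ax":0,"ay":0,"az":0},{"tx":-0.017,"ty":0.056,"tz":0,"ax":0,"ay":0,"az":0},{"tx":-0.017,"ty":0.056,"tz":0,"ax":0,"ay":0,"az":0},{"tx":-0.017,"ty":0.056,"tz":0,"ax":0,"ay":0,"az":0},{"tx":-0.017,"ty":0.056,"tz":0,"ax":0,"ay":0,"az":0},{"tx":-0.017,"ty":0.056,"tz":0,"ax":0,"ay":0,"az":0},{"tx":0,"ty":0,"tz":0.03,"ax":0,"ay":0,"az":-0.78},{"tx":0,"ty":0,"tz":0.03,"ax":0,"ay":0,"az":-0.78},{"tx":0,"ty":0,"tz":0.03,"ax":0,"ay":0,"az":-0.78},{"tx":0,"ty":0,"tz":0.03,"ax":0,"ay":0,"az":-0.78},{"tx":0,"ty":0,"tz":0.03,"ax":0,"ay":0,"az":-0.78},{"tx":0,"ty":0,"tz":0,"ax":0,"ay":0,"az":0},{"tx":0,"ty":0,"tz":0,"ax":0,"ay":0,"az":0}]'
python3 - <<'E'
from h import *
st();go(.573,.2833,.020,21)
f=ctrl.grab_frame('wrist'); cv2.imwrite('pics/w4.png',f['frame'][:,:,::-1])
E
```

```text
t: 6.62
ee_pos: [0.5723, 0.2823, 0.0749]
tool_rot: [-0.179, 0.984, -0.0, -0.001]
ft_force: [0.5, 0.2, -1.4]
grip_width: 0.0336
finger_force: 24.9
t 6.62 p [572.3 282.3  74.9] yaw 20.64 tz [-1.6e-03 -8.0e-04 -1.0e+00] F [ 0.5  0.2 -1.4] w 33.6 ff 24.903719333160552
shift(0.5m units) after turn [-0.0021  0.0014  0.1099] before [-0.0023  0.0014  0.1099] turn units [-0.001 -0.014 -0.052]
```

View pics/w4.png

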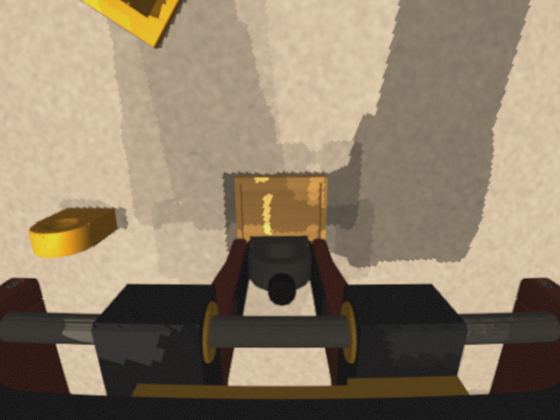

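The held collar is over the dish, which is aligned and centred (edges u=235 to 327). Lowering it now.

```bash
python3 -m crank '[{"tx":-0.002,"ty":0.001,"tz":0.04,"ax":0,"ay":0,"az":0},{"tx":0,"ty":0,"tz":0.04,"ax":0,"ay":0,"az":0},{"tx":0,"ty":0,"tz":0.025,"ax":0,"ay":0,"az":0},{"tx":0,"ty":0,"tz":0.006,"ax":0,"ay":0,"az":0},{"tx":0,"ty":0,"tz":0.003,"ax":0,"ay":0,"az":0},{"tx":0,"ty":0,"tz":0,"ax":0,"ay":0,"az":0},{"tx":0,"ty":0,"tz":0,"ax":0,"ay":0,"az":0}]'
python3 -m crank '[{"tx":0,"ty":0,"tz":0.002,"ax":0,"ay":0,"az":0},{"tx":0,"ty":0,"tz":0,"ax":0,"ay":0,"az":0}]'
python3 -m crank '[{"tx":0,"ty":0,"tz":0.002,"ax":0,"ay":0,"az":0},{"tx":0,"ty":0,"tz":0,"ax":0,"ay":0,"az":0}]'
```

```text
t: 7.25
ee_pos: [0.574, 0.2838, 0.0198]
tool_rot: [-0.18, 0.984, 0.0, 0.001]
ft_force: [-0.1, -0.5, -0.5]
grip_width: 0.0333
finger_force: 24.9
t: 7.42
ee_pos: [0.5737, 0.2837, 0.0184]
tool_rot: [-0.181, 0.984, 0.0, 0.001]
ft_force: [0.0, -0.2, -1.4]
grip_width: 0.0334
finger_force: 24.9
t: 7.58
ee_pos: [0.5734, 0.2835, 0.0168]
tool_rot: [-0.181, 0.984, 0.0, 0.0]
ft_force: [-1.0, 0.3, -1.5]
grip_width: 0.0333
finger_force: 24.9
```

```bash
python3 -m crank '[{"tx":0,"ty":0,"tz":0.002,"ax":0,"ay":0,"az":0},{"tx":0,"ty":0,"tz":0,"ax":0,"ay":0,"az":0}]'
python3 -m crank '[{"tx":0,"ty":0,"tz":0.001,"ax":0,"ay":0,"az":0},{"tx":0,"ty":0,"tz":0,"ax":0,"ay":0,"az":0}]'
```

```text
t: 7.75
ee_pos: [0.5732, 0.2834, 0.0155]
tool_rot: [-0.181, 0.984, -0.0, -0.0]
ft_force: [-0.6, -0.3, -0.9]
grip_width: 0.0334
finger_force: 24.9
t: 7.92
ee_pos: [0.5733, 0.2835, 0.0152]
tool_rot: [-0.181, 0.984, 0.0, -0.0]
ft_force: [-0.2, 0.7, 0.2]
grip_width: 0.033
finger_force: 24.9
```

```bash
python3 -m crank '[{"tx":0,"ty":0,"tz":0,"ax":0,"ay":0,"az":0},{"tx":0,"ty":0,"tz":0,"ax":0,"ay":0,"az":0},{"tx":0,"ty":0,"tz":0,"ax":0,"ay":0,"az":0},{"tx":0,"ty":0,"tz":0,"ax":0,"ay":0,"az":0},{"tx":0,"ty":0,"tz":-0.03,"ax":0,"ay":0,"az":0},{"tx":0,"ty":0,"tz":-0.06,"ax":0,"ay":0,"az":0},{"tx":0,"ty":0,"tz":-0.08,"ax":0,"ay":0,"az":0},{"tx":0,"ty":0,"tz":-0.08,"ax":0,"ay":0,"az":0},{"tx":0,"ty":0,"tz":-0.08,"ax":0,"ay":0,"az":0},{"tx":0,"ty":0,"tz":-0.05,"ax":0,"ay":0,"az":0},{"tx":0,"ty":0,"tz":0,"ax":0,"ay":0,"az":0}]' -1
python3 - <<'E'
from h import *
st();go(.5607,.0028,.200,-6.07)
f=ctrl.grab_frame('wrist'); cv2.imwrite('pics/w5.png',f['frame'][100:,100:480][:,:,::-1])
E
```

```text
t: 8.83
ee_pos: [0.5762, 0.2847, 0.212]
tool_rot: [-0.181, 0.984, 0.002, 0.005]
ft_force: [-0.1, -0.1, 0.9]
grip_width: 0.0874
finger_force: 0.0
t 8.83 p [576.2 284.7 212. ] yaw 20.81 tz [ 0.0087  0.0054 -0.9999] F [-0.1 -0.1  0.9] w 87.4 ff 0.0
shift(0.5m units) after turn [-0.0288 -0.5639  0.0241] before [ 0.2294 -0.5161  0.0208] turn units [0.035 0.079 3.909]
```

View pics/w5.png

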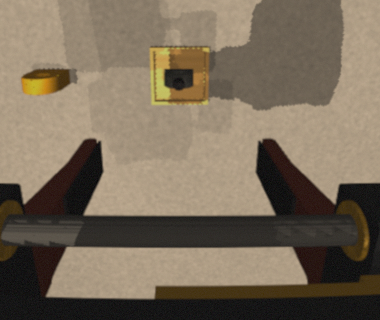

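The collar stands upright in the dish at crop (180,77). Next is the front lug.

```bash
python3 -m crank '[{"tx":0.023,"ty":-0.0516,"tz":0,"ax":0,"ay":0,"az":0},{"tx":0.023,"ty":-0.0516,"tz":0,"ax":0,"ay":0,"az":0},{"tx":0.023,"ty":-0.0516,"tz":0,"ax":0,"ay":0,"az":0},{"tx":0.023,"ty":-0.0516,"tz":0,"ax":0,"ay":0,"az":0},{"tx":0.023,"ty":-0.0516,"tz":0,"ax":0,"ay":0,"az":0},{"tx":0.023,"ty":-0.0516,"tz":0,"ax":0,"ay":0,"az":0},{"tx":0.023,"ty":-0.0516,"tz":0,"ax":0,"ay":0,"az":0},{"tx":0.023,"ty":-0.0516,"tz":0,"ax":0,"ay":0,"az":0},{"tx":0.023,"ty":-0.0516,"tz":0,"ax":0,"ay":0,"az":0},{"tx":0.023,"ty":-0.0516,"tz":0,"ax":0,"ay":0,"az":0},{"tx":0,"ty":0,"tz":0,"ax":0,"ay":0,"az":0.78},{"tx":0,"ty":0,"tz":0,"ax":0,"ay":0,"az":0.78},{"tx":0,"ty":0,"tz":0,"ax":0,"ay":0,"az":0.78},{"tx":0,"ty":0,"tz":0,"ax":0,"ay":0,"az":0.78},{"tx":0,"ty":0,"tz":0,"ax":0,"ay":0,"az":0.78},{"tx":0,"ty":0,"tz":0,"ax":0,"ay":0,"az":0},{"tx":0,"ty":0,"tz":0,"ax":0,"ay":0,"az":0}]'
python3 - <<'E'
from h import *
st();go(.5607,.0028,.170,-6.07)
f=ctrl.grab_frame('wrist'); im=f['frame']
cv2.imwrite('pics/w6.png',cv2.resize(im[120:320,180:380][:,:,::-1],None,fx=3,fy=3,interpolation=cv2.INTER_CUBIC))
E
```

```text
t: 10.3
ee_pos: [0.5569, 0.0015, 0.2039]
tool_rot: [0.051, 0.999, -0.0, -0.001]
ft_force: [-0.3, 0.1, -0.3]
grip_width: 0.0882
finger_force: 0.0
t 10.3 p [556.9   1.5 203.9] yaw -5.81 tz [-1.9e-03 -6.0e-04 -1.0e+00] F [-0.3  0.1 -0.3] w 88.2 ff 0.0
shift(0.5m units) after turn [-0.0074  0.0033  0.0679] before [-0.0075  0.0034  0.0679] turn units [-0.006 -0.016  0.037]
```

View pics/w6.png

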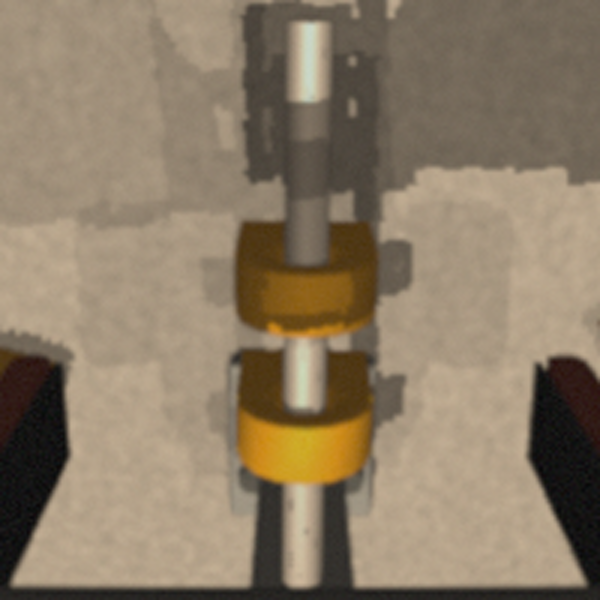

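The crop shows the front lug's foot edge at v=222 and its top edges at v≈275 and 335. The rear lug's are at 352, 422 and 482. The bar centre is at u≈308 to 303.

Run:
```python
from h import *
f=ctrl.grab_frame('wrist')
c=lambda u,v:(180+u/3-.3,120+v/3-.3)
for u,v,z in((307,222,.08),(307,335,.136),(305,352,.08),(305,482,.136),(309,20,.126),(308,60,.126),(306,345,.126),(303,540,.126)): print(v,np.round(back(f,[c(u,v)],z)*1000,1)[0,:2])
```

```text
222 [552.7   4.2]
335 [568.5   2.2]
352 [596.2  -0.7]
482 [611.5  -2.6]
20 [489.5  10.6]
60 [499.2   9.4]
345 [575.3   1.3]
540 [636.3  -5.6]
```

```bash
python3 -m crank '[{"tx":-0.0074,"ty":0.003,"tz":0,"ax":0,"ay":0,"az":0.03},{"tx":0,"ty":0,"tz":0.06,"ax":0,"ay":0,"az":0},{"tx":0,"ty":0,"tz":0.06,"ax":0,"ay":0,"az":0},{"tx":0,"ty":0,"tz":0.05,"ax":0,"ay":0,"az":0},{"tx":0,"ty":0,"tz":0.035,"ax":0,"ay":0,"az":0},{"tx":0,"ty":0,"tz":0.02,"ax":0,"ay":0,"az":0},{"tx":0,"ty":0,"tz":0,"ax":0,"ay":0,"az":0},{"tx":0,"ty":0,"tz":0,"ax":0,"ay":0,"az":0}]'
python3 -c "
from h import *
st();go(.5606,.0029,.0915,-6.1)"
```

```text
t: 11.07
ee_pos: [0.5616, 0.0024, 0.0928]
tool_rot: [0.054, 0.999, -0.0, -0.0]
ft_force: [0.1, -0.2, 0.3]
grip_width: 0.0882
finger_force: 0.0
t 11.07 p [561.6   2.4  92.8] yaw -6.18 tz [-3.e-04 -2.e-04 -1.e+00] F [ 0.1 -0.2  0.3] w 88.2 ff 0.0
shift(0.5m units) after turn [0.0021 0.0007 0.0026] before [0.0021 0.0007 0.0026] turn units [-0.002 -0.002 -0.012]
```

```bash
python3 -m crank '[{"tx":0.001,"ty":0.001,"tz":0.001,"ax":0,"ay":0,"az":0},{"tx":0,"ty":0,"tz":0,"ax":0,"ay":0,"az":0},{"tx":0,"ty":0,"tz":0,"ax":0,"ay":0,"az":0},{"tx":0,"ty":0,"tz":0,"ax":0,"ay":0,"az":0},{"tx":0,"ty":0,"tz":0,"ax":0,"ay":0,"az":0},{"tx":0,"ty":0,"tz":0,"ax":0,"ay":0,"az":0},{"tx":0,"ty":0,"tz":0,"ax":0,"ay":0,"az":0},{"tx":0,"ty":0,"tz":0,"ax":0,"ay":0,"az":0},{"tx":0,"ty":0,"tz":-0.004,"ax":0,"ay":0,"az":0},{"tx":0,"ty":0,"tz":-0.004,"ax":0,"ay":0,"az":0},{"tx":0,"ty":0,"tz":0,"ax":0,"ay":0,"az":0},{"tx":0,"ty":0,"tz":0,"ax":0,"ay":0,"az":0}]' 1 30
python3 -c "
from h import *
st()"
```

```text
t: 12.07
ee_pos: [0.5609, 0.0031, 0.0962]
tool_rot: [0.054, 0.999, 0.0, -0.0]
ft_force: [-0.1, -0.7, -2.3]
grip_width: 0.0396
finger_force: 30.0
t 12.07 p [560.9   3.1  96.2] yaw -6.2 tz [-0.  0. -1.] F [-0.1 -0.7 -2.3] w 39.6 ff 29.997490011155605
```

```bash
python3 -m crank '[{"tx":0.01,"ty":0,"tz":0,"ax":0,"ay":0,"az":0},{"tx":0.02,"ty":0,"tz":0,"ax":0,"ay":0,"az":0},{"tx":0.02,"ty":0,"tz":0,"ax":0,"ay":0,"az":0},{"tx":0.02,"ty":0,"tz":0,"ax":0,"ay":0,"az":0},{"tx":0.02,"ty":0,"tz":0,"ax":0,"ay":0,"az":0},{"tx":0.02,"ty":0,"tz":0,"ax":0,"ay":0,"az":0}]'
python3 -m crank '[{"tx":0.02,"ty":0,"tz":0,"ax":0,"ay":0,"az":0},{"tx":0.02,"ty":0,"tz":0,"ax":0,"ay":0,"az":0},{"tx":0.02,"ty":0,"tz":0,"ax":0,"ay":0,"az":0},{"tx":0.02,"ty":0,"tz":0,"ax":0,"ay":0,"az":0},{"tx":0.02,"ty":0,"tz":0,"ax":0,"ay":0,"az":0},{"tx":0,"ty":0,"tz":0,"ax":0,"ay":0,"az":0}]'
python3 - <<'E'
from h import *
st()
c=np.array([550.8,-270.9]);a=np.radians(-5.2);d=np.array([np.cos(a),np.sin(a)])
for k in(-44,0,44): print(k,c+k*d)
go(*((c-44*d)/1000),.12,-5.2)
E
```

```text
t: 12.57
ee_pos: [0.5049, 0.0092, 0.0962]
tool_rot: [0.054, 0.999, 0.0, -0.0]
ft_force: [-0.2, -0.3, -0.9]
grip_width: 0.0399
finger_force: 30.0
t: 13.07
ee_pos: [0.4541, 0.0146, 0.096]
tool_rot: [0.054, 0.999, 0.0, -0.001]
ft_force: [-0.8, -0.7, -1.7]
grip_width: 0.0399
finger_force: 30.0
t 13.07 p [454.1  14.6  96. ] yaw -6.19 tz [-1.8e-03  4.0e-04 -1.0e+00] F [-0.8 -0.7 -1.7] w 39.9 ff 29.997443966567516
-44 [ 506.98108646 -266.91216647]
0 [ 550.8 -270.9]
44 [ 594.61891354 -274.88783353]
shift(0.5m units) after turn [-0.1563 -0.5512 -0.0481] before [-0.1657 -0.5484 -0.0484] turn units [ 0.001 -0.015 -0.144]
```

```bash
python3 -m crank '[{"tx":0,"ty":0,"tz":-0.045,"ax":0,"ay":0,"az":0},{"tx":0,"ty":0,"tz":-0.045,"ax":0,"ay":0,"az":0},{"tx":-0.0166,"ty":-0.0549,"tz":0,"ax":0,"ay":0,"az":0},{"tx":-0.0166,"ty":-0.0549,"tz":0,"ax":0,"ay":0,"az":0},{"tx":-0.0166,"ty":-0.0549,"tz":0,"ax":0,"ay":0,"az":0},{"tx":-0.0166,"ty":-0.0549,"tz":0,"ax":0,"ay":0,"az":0},{"tx":-0.0166,"ty":-0.0549,"tz":0,"ax":0,"ay":0,"az":0},{"tx":-0.0166,"ty":-0.0549,"tz":0,"ax":0,"ay":0,"az":0},{"tx":-0.0166,"ty":-0.0549,"tz":0,"ax":0,"ay":0,"az":0},{"tx":-0.0166,"ty":-0.0549,"tz":0,"ax":0,"ay":0,"az":0},{"tx":-0.0166,"ty":-0.0549,"tz":0,"ax":0,"ay":0,"az":0},{"tx":-0.0166,"ty":-0.0549,"tz":0,"ax":0,"ay":0,"az":-0.14},{"tx":0,"ty":0,"tz":0.04,"ax":0,"ay":0,"az":0},{"tx":0,"ty":0,"tz":0.04,"ax":0,"ay":0,"az":0},{"tx":0,"ty":0,"tz":0.04,"ax":0,"ay":0,"az":0},{"tx":0,"ty":0,"tz":0,"ax":0,"ay":0,"az":0},{"tx":0,"ty":0,"tz":0,"ax":0,"ay":0,"az":0}]'
python3 - <<'E'
from h import *
st();go(.507,-.2669,.0165,-5.2)
f=ctrl.grab_frame('wrist'); cv2.imwrite('pics/w7.png',f['frame'][:,:,::-1])
E
```

```text
t: 14.48
ee_pos: [0.5088, -0.2673, 0.0805]
tool_rot: [0.046, 0.999, 0.0, -0.001]
ft_force: [-0.2, 0.2, -1.3]
grip_width: 0.0401
finger_force: 30.0
t 14.48 p [ 508.8 -267.3   80.5] yaw -5.24 tz [-2.2e-03  5.0e-04 -1.0e+00] F [-0.2  0.2 -1.3] w 40.1 ff 29.9973089620471
shift(0.5m units) after turn [0.0037 0.0005 0.1279] before [0.0034 0.0005 0.1279] turn units [ 0.002 -0.019 -0.006]
```

View pics/w7.png

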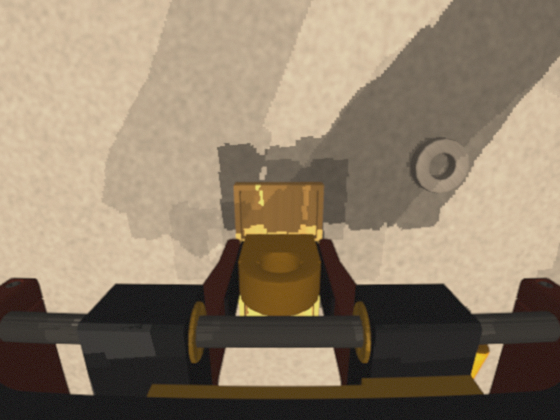

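The lug is over the near compartment. The tray's near edge is at v≈184 and spans u=234 to 323.

```bash
python3 - <<'E'
from h import *
f=ctrl.grab_frame('wrist'); print(np.round(back(f,[[234.5,184],[323,184]],.012)*1000,1))
E
python3 -m crank '[{"tx":0.003,"ty":0,"tz":0.04,"ax":0,"ay":0,"az":0},{"tx":0,"ty":0,"tz":0.04,"ax":0,"ay":0,"az":0},{"tx":0,"ty":0,"tz":0.025,"ax":0,"ay":0,"az":0},{"tx":0,"ty":0,"tz":0.01,"ax":0,"ay":0,"az":0},{"tx":0,"ty":0,"tz":0.005,"ax":0,"ay":0,"az":0},{"tx":0,"ty":0,"tz":0,"ax":0,"ay":0,"az":0},{"tx":0,"ty":0,"tz":0,"ax":0,"ay":0,"az":0}]'
python3 -m crank '[{"tx":0,"ty":0,"tz":0.002,"ax":0,"ay":0,"az":0},{"tx":0,"ty":0,"tz":0.002,"ax":0,"ay":0,"az":0},{"tx":0,"ty":0,"tz":0,"ax":0,"ay":0,"az":0}]'
python3 -m crank '[{"tx":0,"ty":0,"tz":0.002,"ax":0,"ay":0,"az":0},{"tx":0,"ty":0,"tz":0,"ax":0,"ay":0,"az":0}]'
```

```text
[[ 480.5 -299.2   12. ]
 [ 486.6 -232.8   12. ]]
t: 15.17
ee_pos: [0.5085, -0.2677, 0.022]
tool_rot: [0.046, 0.999, -0.0, 0.001]
ft_force: [0.4, -0.1, -2.5]
grip_width: 0.0398
finger_force: 30.0
t: 15.42
ee_pos: [0.5081, -0.2673, 0.0194]
tool_rot: [0.046, 0.999, -0.0, 0.0]
ft_force: [0.4, -0.2, -1.8]
grip_width: 0.0397
finger_force: 30.0
t: 15.58
ee_pos: [0.5079, -0.2672, 0.0181]
tool_rot: [0.046, 0.999, 0.0, 0.0]
ft_force: [0.2, -0.3, -1.6]
grip_width: 0.04
finger_force: 30.0
```

```bash
python3 -m crank '[{"tx":0,"ty":0,"tz":0.002,"ax":0,"ay":0,"az":0},{"tx":0,"ty":0,"tz":0,"ax":0,"ay":0,"az":0}]'
python3 -m crank '[{"tx":0,"ty":0,"tz":0.001,"ax":0,"ay":0,"az":0},{"tx":0,"ty":0,"tz":0,"ax":0,"ay":0,"az":0}]'
python3 -m crank '[{"tx":0,"ty":0,"tz":0.001,"ax":0,"ay":0,"az":0},{"tx":0,"ty":0,"tz":0,"ax":0,"ay":0,"az":0}]'
```

```text
t: 15.75
ee_pos: [0.5079, -0.2672, 0.017]
tool_rot: [0.046, 0.999, 0.0, -0.0]
ft_force: [0.1, -0.0, -1.6]
grip_width: 0.0398
finger_force: 30.0
t: 15.92
ee_pos: [0.5079, -0.2673, 0.0165]
tool_rot: [0.046, 0.999, 0.0, -0.0]
ft_force: [-0.2, -0.8, -1.3]
grip_width: 0.0397
finger_force: 30.0
t: 16.08
ee_pos: [0.5079, -0.2673, 0.0163]
tool_rot: [0.046, 0.999, 0.0, 0.0]
ft_force: [-1.4, 0.4, 0.8]
grip_width: 0.0399
finger_force: 30.0
```

```bash
python3 -m crank '[{"tx":0,"ty":0,"tz":0,"ax":0,"ay":0,"az":0},{"tx":0,"ty":0,"tz":0,"ax":0,"ay":0,"az":0},{"tx":0,"ty":0,"tz":0,"ax":0,"ay":0,"az":0},{"tx":0,"ty":0,"tz":0,"ax":0,"ay":0,"az":0},{"tx":0,"ty":0,"tz":-0.03,"ax":0,"ay":0,"az":0},{"tx":0,"ty":0,"tz":-0.06,"ax":0,"ay":0,"az":0},{"tx":0,"ty":0,"tz":-0.08,"ax":0,"ay":0,"az":0},{"tx":0,"ty":0,"tz":-0.08,"ax":0,"ay":0,"az":0},{"tx":0,"ty":0,"tz":-0.08,"ax":0,"ay":0,"az":0},{"tx":0,"ty":0,"tz":0,"ax":0,"ay":0,"az":0},{"tx":0,"ty":0,"tz":0,"ax":0,"ay":0,"az":0}]' -1
python3 - <<'E'
from h import *
st();go(.6039,-.0018,.180,-6.1)
f=ctrl.grab_frame('wrist'); cv2.imwrite('pics/w8.png',f['frame'][100:,100:480][:,:,::-1])
E
```

```text
t: 17.0
ee_pos: [0.5093, -0.2679, 0.1836]
tool_rot: [0.046, 0.999, -0.001, 0.003]
ft_force: [0.2, 0.2, -0.1]
grip_width: 0.088
finger_force: 0.0
t 17.0 p [ 509.3 -267.9  183.6] yaw -5.23 tz [ 0.005  -0.0012 -1.    ] F [ 0.2  0.2 -0.1] w 88.0 ff 0.0
shift(0.5m units) after turn [-0.1317  0.5492  0.0071] before [-0.1399  0.5472  0.0074] turn units [-0.006  0.043  0.127]
```

View pics/w8.png

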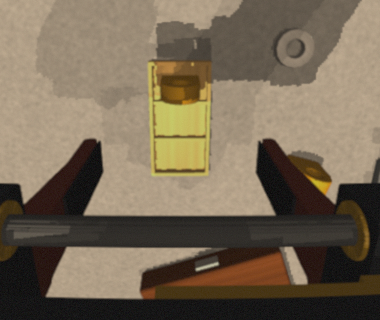

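The lug stands upright in the near compartment at crop (180,88). Now the rear lug.

```bash
python3 -m crank '[{"tx":-0.014,"ty":0.0547,"tz":0,"ax":0,"ay":0,"az":0},{"tx":-0.014,"ty":0.0547,"tz":0,"ax":0,"ay":0,"az":0},{"tx":-0.014,"ty":0.0547,"tz":0,"ax":0,"ay":0,"az":0},{"tx":-0.014,"ty":0.0547,"tz":0,"ax":0,"ay":0,"az":0},{"tx":-0.014,"ty":0.0547,"tz":0,"ax":0,"ay":0,"az":0},{"tx":-0.014,"ty":0.0547,"tz":0,"ax":0,"ay":0,"az":0},{"tx":-0.014,"ty":0.0547,"tz":0,"ax":0,"ay":0,"az":0},{"tx":-0.014,"ty":0.0547,"tz":0,"ax":0,"ay":0,"az":0},{"tx":-0.014,"ty":0.0547,"tz":0,"ax":0,"ay":0,"az":0},{"tx":-0.014,"ty":0.0547,"tz":0,"ax":0,"ay":0,"az":0.13},{"tx":0,"ty":0,"tz":0,"ax":0,"ay":0,"az":0},{"tx":0,"ty":0,"tz":0,"ax":0,"ay":0,"az":0},{"tx":0,"ty":0,"tz":0,"ax":0,"ay":0,"az":0}]'
python3 - <<'E'
from h import *
st();go(.6039,-.0018,.092,-6.1)
f=ctrl.grab_frame('wrist'); cv2.imwrite('pics/w9.png',cv2.resize(f['frame'][140:340,180:380][:,:,::-1],None,fx=3,fy=3,interpolation=cv2.INTER_CUBIC))
E
```

```text
t: 18.13
ee_pos: [0.6015, -0.0021, 0.1795]
tool_rot: [0.054, 0.999, -0.001, -0.001]
ft_force: [0.4, -0.3, -0.4]
grip_width: 0.088
finger_force: 0.0
t 18.13 p [601.5  -2.1 179.5] yaw -6.14 tz [-0.0029 -0.0011 -1.    ] F [ 0.4 -0.3 -0.4] w 88.0 ff 0.0
shift(0.5m units) after turn [-0.0046  0.0011  0.175 ] before [-0.0051  0.0013  0.1749] turn units [-0.012 -0.023 -0.005]
```

View pics/w9.png

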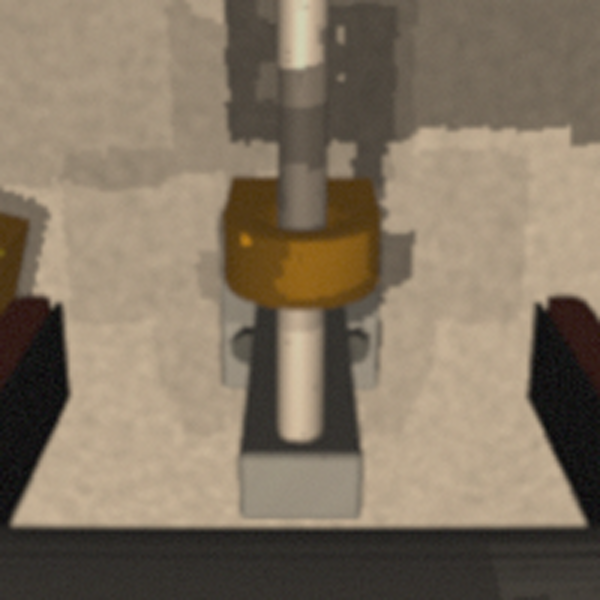

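The rear lug is undisturbed at crop (302,240), and the bar at u≈302 is centred between the fingers. I'll descend and grip.

```bash
python3 - <<'E'
from h import *
f=ctrl.grab_frame('wrist')
c=lambda u,v:(180+u/3-.3,140+v/3-.3)
for u,v,z in((302,180,.08),(302,307,.136),(303,20,.126),(300,330,.126),(300,437,.126)): print(v,np.round(back(f,[c(u,v)],z)*1000,1)[0,:2])
E
python3 -m crank '[{"tx":-0.004,"ty":0.001,"tz":0,"ax":0,"ay":0,"az":0},{"tx":0,"ty":0,"tz":0.05,"ax":0,"ay":0,"az":0},{"tx":0,"ty":0,"tz":0.05,"ax":0,"ay":0,"az":0},{"tx":0,"ty":0,"tz":0.045,"ax":0,"ay":0,"az":0},{"tx":0,"ty":0,"tz":0.03,"ax":0,"ay":0,"az":0},{"tx":0,"ty":0,"tz":0,"ax":0,"ay":0,"az":0},{"tx":0,"ty":0,"tz":0,"ax":0,"ay":0,"az":0},{"tx":0,"ty":0,"tz":0,"ax":0,"ay":0,"az":0}]'
python3 -c "
from h import *
st();go(.6039,-.0018,.092,-6.1)"
```

```text
180 [596.2  -1.7]
307 [611.6  -3.5]
20 [546.2   3.8]
330 [622.   -5.1]
437 [652.1  -8.3]
t: 18.9
ee_pos: [0.6053, -0.0017, 0.0947]
tool_rot: [0.054, 0.999, 0.0, 0.001]
ft_force: [-0.1, -1.2, 0.2]
grip_width: 0.0875
finger_force: 0.0
t 18.9 p [605.3  -1.7  94.7] yaw -6.18 tz [ 1.4e-03 -1.0e-04 -1.0e+00] F [-0.1 -1.2  0.2] w 87.5 ff 0.0
shift(0.5m units) after turn [ 0.0028 -0.0005  0.0054] before [ 0.0028 -0.0005  0.0054] turn units [ 0.001  0.011 -0.012]
```

```bash
python3 -m crank '[{"tx":0.001,"ty":-0.001,"tz":0.004,"ax":0,"ay":0,"az":0},{"tx":0,"ty":0,"tz":0,"ax":0,"ay":0,"az":0},{"tx":0,"ty":0,"tz":0,"ax":0,"ay":0,"az":0},{"tx":0,"ty":0,"tz":0,"ax":0,"ay":0,"az":0},{"tx":0,"ty":0,"tz":0,"ax":0,"ay":0,"az":0},{"tx":0,"ty":0,"tz":0,"ax":0,"ay":0,"az":0},{"tx":0,"ty":0,"tz":0,"ax":0,"ay":0,"az":0},{"tx":0,"ty":0,"tz":0,"ax":0,"ay":0,"az":0}]' 1 30
python3 -m crank '[{"tx":0,"ty":0,"tz":-0.004,"ax":0,"ay":0,"az":0},{"tx":0,"ty":0,"tz":-0.004,"ax":0,"ay":0,"az":0},{"tx":0,"ty":0,"tz":0,"ax":0,"ay":0,"az":0},{"tx":0.01,"ty":0,"tz":0,"ax":0,"ay":0,"az":0},{"tx":0.02,"ty":0,"tz":0,"ax":0,"ay":0,"az":0},{"tx":0.02,"ty":0,"tz":0,"ax":0,"ay":0,"az":0}]'
python3 -m crank '[{"tx":0.02,"ty":0,"tz":0,"ax":0,"ay":0,"az":0},{"tx":0.02,"ty":0,"tz":0,"ax":0,"ay":0,"az":0},{"tx":0.02,"ty":0,"tz":0,"ax":0,"ay":0,"az":0},{"tx":0.02,"ty":0,"tz":0,"ax":0,"ay":0,"az":0}]'
```

```text
t: 19.57
ee_pos: [0.6041, -0.0014, 0.0917]
tool_rot: [0.053, 0.999, 0.0, 0.0]
ft_force: [0.1, 0.7, 0.1]
grip_width: 0.0401
finger_force: 30.0
t: 20.07
ee_pos: [0.5785, 0.0012, 0.0954]
tool_rot: [0.054, 0.999, -0.0, -0.0]
ft_force: [0.4, 0.4, -1.3]
grip_width: 0.0394
finger_force: 30.0
t: 20.4
ee_pos: [0.5383, 0.0057, 0.0957]
tool_rot: [0.053, 0.999, 0.0, -0.0]
ft_force: [-0.4, 0.6, -0.7]
grip_width: 0.0399
finger_force: 30.0
```

```bash
python3 -m crank '[{"tx":0.02,"ty":0,"tz":0,"ax":0,"ay":0,"az":0},{"tx":0.02,"ty":0,"tz":0,"ax":0,"ay":0,"az":0},{"tx":0.02,"ty":0,"tz":0,"ax":0,"ay":0,"az":0},{"tx":0.02,"ty":0,"tz":0,"ax":0,"ay":0,"az":0},{"tx":0.02,"ty":0,"tz":0,"ax":0,"ay":0,"az":0},{"tx":0.02,"ty":0,"tz":0,"ax":0,"ay":0,"az":0},{"tx":0.02,"ty":0,"tz":0,"ax":0,"ay":0,"az":0},{"tx":0.02,"ty":0,"tz":0,"ax":0,"ay":0,"az":0},{"tx":0,"ty":0,"tz":0,"ax":0,"ay":0,"az":0},{"tx":0,"ty":0,"tz":-0.045,"ax":0,"ay":0,"az":0},{"tx":0,"ty":0,"tz":-0.045,"ax":0,"ay":0,"az":0},{"tx":0,"ty":0,"tz":0,"ax":0,"ay":0,"az":0},{"tx":0,"ty":0,"tz":0,"ax":0,"ay":0,"az":0}]'
python3 -c "
from h import *
st();go(.5512,-.2713,.0805,-5.2)"
```

```text
t: 21.48
ee_pos: [0.461, 0.0143, 0.1415]
tool_rot: [0.053, 0.999, 0.001, 0.001]
ft_force: [-0.6, 0.4, -1.0]
grip_width: 0.0401
finger_force: 30.0
t 21.48 p [461.   14.3 141.5] yaw -6.12 tz [ 2.9e-03  9.0e-04 -1.0e+00] F [-0.6  0.4 -1. ] w 40.1 ff 29.997043535113335
shift(0.5m units) after turn [-0.2315 -0.5525  0.122 ] before [-0.2399 -0.5488  0.122 ] turn units [ 0.01   0.023 -0.133]
```

```bash
python3 -m crank '[{"tx":-0.024,"ty":-0.0549,"tz":0,"ax":0,"ay":0,"az":0},{"tx":-0.024,"ty":-0.0549,"tz":0,"ax":0,"ay":0,"az":0},{"tx":-0.024,"ty":-0.0549,"tz":0,"ax":0,"ay":0,"az":0},{"tx":-0.024,"ty":-0.0549,"tz":0,"ax":0,"ay":0,"az":0},{"tx":-0.024,"ty":-0.0549,"tz":0,"ax":0,"ay":0,"az":0},{"tx":-0.024,"ty":-0.0549,"tz":0,"ax":0,"ay":0,"az":0},{"tx":-0.024,"ty":-0.0549,"tz":0,"ax":0,"ay":0,"az":0},{"tx":-0.024,"ty":-0.0549,"tz":0,"ax":0,"ay":0,"az":0},{"tx":-0.024,"ty":-0.0549,"tz":0,"ax":0,"ay":0,"az":0},{"tx":-0.024,"ty":-0.0549,"tz":0,"ax":0,"ay":0,"az":-0.13},{"tx":0,"ty":0,"tz":0,"ax":0,"ay":0,"az":0},{"tx":0,"ty":0,"tz":0.04,"ax":0,"ay":0,"az":0},{"tx":0,"ty":0,"tz":0.04,"ax":0,"ay":0,"az":0},{"tx":0,"ty":0,"tz":0,"ax":0,"ay":0,"az":0},{"tx":0,"ty":0,"tz":0,"ax":0,"ay":0,"az":0},{"tx":0,"ty":0,"tz":0,"ax":0,"ay":0,"az":0}]'
python3 -c "
from h import *
st();go(.5512,-.2713,.0165,-5.2)"
```

```text
t: 22.82
ee_pos: [0.55, -0.2716, 0.1007]
tool_rot: [0.046, 0.999, -0.0, -0.0]
ft_force: [0.5, -1.0, -0.9]
grip_width: 0.0395
finger_force: 30.0
t 22.82 p [ 550.  -271.6  100.7] yaw -5.23 tz [-3.e-04 -1.e-04 -1.e+00] F [ 0.5 -1.  -0.9] w 39.5 ff 29.996876567602158
shift(0.5m units) after turn [-0.0024  0.0009  0.1685] before [-0.0024  0.0009  0.1685] turn units [-0.001 -0.003 -0.004]
```

```bash
python3 -m crank '[{"tx":-0.002,"ty":0.001,"tz":0.04,"ax":0,"ay":0,"az":0},{"tx":0,"ty":0,"tz":0.05,"ax":0,"ay":0,"az":0},{"tx":0,"ty":0,"tz":0.04,"ax":0,"ay":0,"az":0},{"tx":0,"ty":0,"tz":0.02,"ax":0,"ay":0,"az":0},{"tx":0,"ty":0,"tz":0.01,"ax":0,"ay":0,"az":0},{"tx":0,"ty":0,"tz":0,"ax":0,"ay":0,"az":0},{"tx":0,"ty":0,"tz":0,"ax":0,"ay":0,"az":0},{"tx":0,"ty":0,"tz":0,"ax":0,"ay":0,"az":0}]'
python3 -m crank '[{"tx":0,"ty":0,"tz":0.002,"ax":0,"ay":0,"az":0},{"tx":0,"ty":0,"tz":0,"ax":0,"ay":0,"az":0}]'
python3 -m crank '[{"tx":0,"ty":0,"tz":0.002,"ax":0,"ay":0,"az":0},{"tx":0,"ty":0,"tz":0,"ax":0,"ay":0,"az":0}]'
```

```text
t: 23.48
ee_pos: [0.5518, -0.2718, 0.022]
tool_rot: [0.046, 0.999, -0.0, 0.001]
ft_force: [-0.5, -0.4, -0.9]
grip_width: 0.0401
finger_force: 30.0
t: 23.65
ee_pos: [0.5514, -0.2715, 0.0204]
tool_rot: [0.046, 0.999, -0.0, 0.001]
ft_force: [-0.5, -0.3, -2.4]
grip_width: 0.04
finger_force: 30.0
t: 23.82
ee_pos: [0.551, -0.2713, 0.0188]
tool_rot: [0.046, 0.999, 0.0, 0.0]
ft_force: [0.2, 0.4, -1.0]
grip_width: 0.0403
finger_force: 30.0
```

```bash
python3 -m crank '[{"tx":0,"ty":0,"tz":0.002,"ax":0,"ay":0,"az":0},{"tx":0,"ty":0,"tz":0,"ax":0,"ay":0,"az":0}]'
python3 -m crank '[{"tx":0,"ty":0,"tz":0.002,"ax":0,"ay":0,"az":0},{"tx":0,"ty":0,"tz":0,"ax":0,"ay":0,"az":0}]'
python3 -m crank '[{"tx":0,"ty":0,"tz":0.001,"ax":0,"ay":0,"az":0},{"tx":0,"ty":0,"tz":0,"ax":0,"ay":0,"az":0}]'
```

```text
t: 23.98
ee_pos: [0.5509, -0.2712, 0.0175]
tool_rot: [0.046, 0.999, 0.0, -0.0]
ft_force: [-1.0, 0.5, -1.0]
grip_width: 0.0395
finger_force: 30.0
t: 24.15
ee_pos: [0.5508, -0.2713, 0.0164]
tool_rot: [0.046, 0.999, 0.0, -0.0]
ft_force: [0.0, 0.3, -1.4]
grip_width: 0.0401
finger_force: 30.0
t: 24.32
ee_pos: [0.5509, -0.2713, 0.016]
tool_rot: [0.046, 0.999, 0.0, -0.0]
ft_force: [-0.3, -0.2, -1.9]
grip_width: 0.0395
finger_force: 30.0
```

```bash
python3 -m crank '[{"tx":0,"ty":0,"tz":0.001,"ax":0,"ay":0,"az":0},{"tx":0,"ty":0,"tz":0,"ax":0,"ay":0,"az":0}]'
python3 -m crank '[{"tx":0,"ty":0,"tz":0,"ax":0,"ay":0,"az":0},{"tx":0,"ty":0,"tz":0,"ax":0,"ay":0,"az":0},{"tx":0,"ty":0,"tz":0,"ax":0,"ay":0,"az":0},{"tx":0,"ty":0,"tz":0,"ax":0,"ay":0,"az":0},{"tx":0,"ty":0,"tz":-0.03,"ax":0,"ay":0,"az":0},{"tx":0,"ty":0,"tz":-0.06,"ax":0,"ay":0,"az":0},{"tx":0,"ty":0,"tz":-0.08,"ax":0,"ay":0,"az":0},{"tx":0,"ty":0,"tz":-0.08,"ax":0,"ay":0,"az":0},{"tx":0,"ty":0,"tz":-0.08,"ax":0,"ay":0,"az":0},{"tx":0,"ty":0,"tz":0,"ax":0,"ay":0,"az":0},{"tx":0,"ty":0,"tz":0,"ax":0,"ay":0,"az":0}]' -1
python3 -c "
from h import *
st();go(.62,.14,.19,20)"
```

```text
t: 24.48
ee_pos: [0.551, -0.2713, 0.0157]
tool_rot: [0.046, 0.999, 0.0, 0.0]
ft_force: [-0.8, -0.5, 0.2]
grip_width: 0.0395
finger_force: 30.0
t: 25.4
ee_pos: [0.5523, -0.272, 0.1833]
tool_rot: [0.046, 0.999, -0.001, 0.003]
ft_force: [-0.2, -0.4, -0.3]
grip_width: 0.0876
finger_force: 0.0
t 25.4 p [ 552.3 -272.   183.3] yaw -5.23 tz [ 0.0052 -0.0013 -1.    ] F [-0.2 -0.4 -0.3] w 87.6 ff 0.0
shift(0.5m units) after turn [-0.409   0.7279 -0.0134] before [-0.0597  0.8328 -0.0138] turn units [-0.017  0.041 -3.67 ]
```

```bash
python3 -m crank '[{"tx":-0.0042,"ty":0.0594,"tz":-0.002,"ax":0,"ay":0,"az":0},{"tx":-0.0042,"ty":0.0594,"tz":-0.002,"ax":0,"ay":0,"az":0},{"tx":-0.0042,"ty":0.0594,"tz":-0.002,"ax":0,"ay":0,"az":0},{"tx":-0.0042,"ty":0.0594,"tz":-0.002,"ax":0,"ay":0,"az":0},{"tx":-0.0042,"ty":0.0594,"tz":-0.002,"ax":0,"ay":0,"az":0},{"tx":-0.0042,"ty":0.0594,"tz":-0.002,"ax":0,"ay":0,"az":0},{"tx":-0.0042,"ty":0.0594,"tz":0,"ax":0,"ay":0,"az":0},{"tx":-0.0042,"ty":0.0594,"tz":0,"ax":0,"ay":0,"az":0},{"tx":-0.0042,"ty":0.0594,"tz":0,"ax":0,"ay":0,"az":0},{"tx":-0.0042,"ty":0.0594,"tz":0,"ax":0,"ay":0,"az":0},{"tx":-0.0042,"ty":0.0594,"tz":0,"ax":0,"ay":0,"az":0},{"tx":-0.0042,"ty":0.0594,"tz":0,"ax":0,"ay":0,"az":0},{"tx":-0.0042,"ty":0.0594,"tz":0,"ax":0,"ay":0,"az":0},{"tx":-0.0042,"ty":0.0594,"tz":0,"ax":0,"ay":0,"az":0},{"tx":0,"ty":0,"tz":0,"ax":0,"ay":0,"az":-0.73},{"tx":0,"ty":0,"tz":0,"ax":0,"ay":0,"az":-0.73},{"tx":0,"ty":0,"tz":0,"ax":0,"ay":0,"az":-0.73},{"tx":0,"ty":0,"tz":0,"ax":0,"ay":0,"az":-0.73},{"tx":0,"ty":0,"tz":0,"ax":0,"ay":0,"az":-0.73},{"tx":0,"ty":0,"tz":0,"ax":0,"ay":0,"az":0}]'
python3 -m crank '[{"tx":0,"ty":0,"tz":0,"ax":0,"ay":0,"az":0},{"tx":0,"ty":0,"tz":0,"ax":0,"ay":0,"az":0}]'
python3 - <<'E'
from h import *
st()
f=ctrl.grab_frame('wrist'); cv2.imwrite('pics/w10.png',cv2.resize(f['frame'][130:290,180:380][:,:,::-1],None,fx=3.5,fy=3.5,interpolation=cv2.INTER_CUBIC))
E
```

```text
t: 27.07
ee_pos: [0.6172, 0.1399, 0.1847]
tool_rot: [-0.174, 0.985, -0.0, -0.001]
ft_force: [-0.8, -1.0, 0.1]
grip_width: 0.0879
finger_force: 0.0
t: 27.23
ee_pos: [0.6177, 0.1399, 0.1856]
tool_rot: [-0.171, 0.985, -0.0, -0.001]
ft_force: [0.9, -0.2, 0.9]
grip_width: 0.0878
finger_force: 0.0
t 27.23 p [617.7 139.9 185.6] yaw 19.69 tz [-1.5e-03 -3.0e-04 -1.0e+00] F [ 0.9 -0.2  0.9] w 87.8 ff 0.0
```

View pics/w10.png

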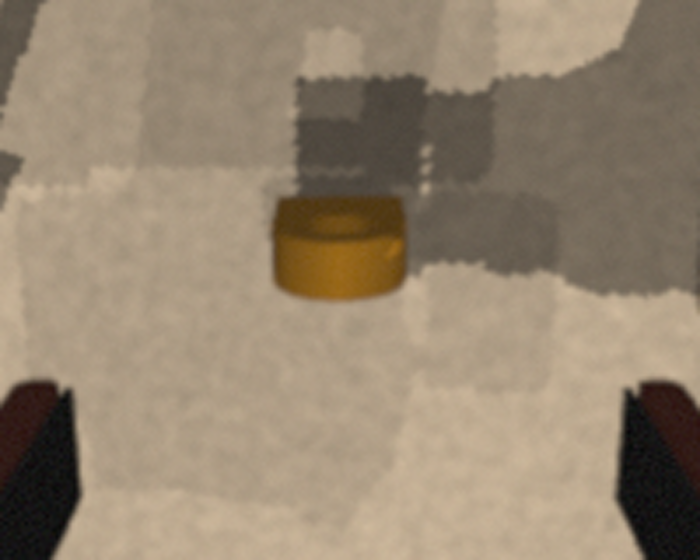

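The loose lug's foot edge runs from (278,198) to (403,197), and its rear top edge is at (340,299).

Run:
```python
from h import *
f=ctrl.grab_frame('wrist')
c=lambda u,v:(180+u/3.5-.3,130+v/3.5-.3)
A=back(f,[c(279,198),c(403,197.5)],0)[:,:2]; B=back(f,[c(340,299)],.056)[0,:2]
print(A*1000,B*1000); d=A[1]-A[0]; yaw=np.degrees(np.arctan2(-d[0],d[1])); print(yaw,np.linalg.norm(d))
m=(A.mean(0)+B)/2; print(m*1000, np.linalg.norm(A.mean(0)-B))
st(); go(m[0],m[1],.012,yaw)
```

```text
[[627.90807051 119.40635789]
 [614.21740395 157.12449851]] [636.00495849 143.63605115]
19.9495301882356 0.04012595771962126
[628.53384786 140.95073968] 0.01587808448926034
t 27.33 p [617.9 140.  186.1] yaw 19.75 tz [-8.e-04 -2.e-04 -1.e+00] F [-0.   0.1  0.5] w 87.7 ff 0.0
shift(0.5m units) after turn [-0.0206 -0.0055  0.3482] before [-0.0209 -0.0054  0.3482] turn units [ 0.    -0.007 -0.028]
```

```bash
python3 -m crank '[{"tx":-0.0206,"ty":-0.0055,"tz":0,"ax":0,"ay":0,"az":-0.02},{"tx":0,"ty":0,"tz":0.06,"ax":0,"ay":0,"az":0},{"tx":0,"ty":0,"tz":0.07,"ax":0,"ay":0,"az":0},{"tx":0,"ty":0,"tz":0.07,"ax":0,"ay":0,"az":0},{"tx":0,"ty":0,"tz":0.06,"ax":0,"ay":0,"az":0},{"tx":0,"ty":0,"tz":0.05,"ax":0,"ay":0,"az":0},{"tx":0,"ty":0,"tz":0.03,"ax":0,"ay":0,"az":0},{"tx":0,"ty":0,"tz":0,"ax":0,"ay":0,"az":0},{"tx":0,"ty":0,"tz":0,"ax":0,"ay":0,"az":0},{"tx":0,"ty":0,"tz":0,"ax":0,"ay":0,"az":0}]'
python3 -c "
from h import *
st();go(.6285,.141,.012,19.95)"
```

```text
t: 28.17
ee_pos: [0.6297, 0.1411, 0.0178]
tool_rot: [-0.173, 0.985, -0.0, 0.001]
ft_force: [-0.2, 0.2, -0.6]
grip_width: 0.0878
finger_force: 0.0
t 28.17 p [629.7 141.1  17.8] yaw 19.97 tz [ 1.6e-03  3.0e-04 -1.0e+00] F [-0.2  0.2 -0.6] w 87.8 ff 0.0
shift(0.5m units) after turn [0.0022 0.0006 0.0116] before [0.0022 0.0006 0.0116] turn units [-0.002  0.013  0.003]
```

```bash
python3 -m crank '[{"tx":0.001,"ty":0,"tz":0.009,"ax":0,"ay":0,"az":0},{"tx":0,"ty":0,"tz":0,"ax":0,"ay":0,"az":0},{"tx":0,"ty":0,"tz":0,"ax":0,"ay":0,"az":0},{"tx":0,"ty":0,"tz":0,"ax":0,"ay":0,"az":0},{"tx":0,"ty":0,"tz":0,"ax":0,"ay":0,"az":0},{"tx":0,"ty":0,"tz":0,"ax":0,"ay":0,"az":0},{"tx":0,"ty":0,"tz":0,"ax":0,"ay":0,"az":0},{"tx":0,"ty":0,"tz":0,"ax":0,"ay":0,"az":0},{"tx":0,"ty":0,"tz":0,"ax":0,"ay":0,"az":0}]' 1 30
python3 -m crank '[{"tx":0,"ty":0,"tz":-0.02,"ax":0,"ay":0,"az":0},{"tx":0,"ty":0,"tz":-0.06,"ax":0,"ay":0,"az":0},{"tx":0,"ty":0,"tz":-0.07,"ax":0,"ay":0,"az":0},{"tx":0,"ty":0,"tz":-0.07,"ax":0,"ay":0,"az":0},{"tx":0,"ty":0,"tz":-0.07,"ax":0,"ay":0,"az":0},{"tx":0,"ty":0,"tz":-0.05,"ax":0,"ay":0,"az":0},{"tx":0,"ty":0,"tz":0,"ax":0,"ay":0,"az":0},{"tx":0,"ty":0,"tz":0,"ax":0,"ay":0,"az":0}]'
python3 -c "
from h import *
st();go(.595,-.2753,.10,-5.2)"
```

```text
t: 28.92
ee_pos: [0.6284, 0.1409, 0.0122]
tool_rot: [-0.174, 0.985, 0.0, 0.0]
ft_force: [-0.2, 0.6, 1.5]
grip_width: 0.0397
finger_force: 30.0
t: 29.58
ee_pos: [0.629, 0.1409, 0.1841]
tool_rot: [-0.174, 0.985, 0.0, 0.002]
ft_force: [-0.4, -1.1, -2.6]
grip_width: 0.0397
finger_force: 30.0
t 29.58 p [629.  140.9 184.1] yaw 19.99 tz [ 0.003   0.0012 -1.    ] F [-0.4 -1.1 -2.6] w 39.7 ff 29.994226545095444
shift(0.5m units) after turn [-0.0077 -0.8352  0.1682] before [ 0.349  -0.7591  0.167 ] turn units [0.007 0.027 3.664]
```

```bash
python3 -m crank '[{"tx":0.0249,"ty":-0.0542,"tz":0,"ax":0,"ay":0,"az":0},{"tx":0.0249,"ty":-0.0542,"tz":0,"ax":0,"ay":0,"az":0},{"tx":0.0249,"ty":-0.0542,"tz":0,"ax":0,"ay":0,"az":0},{"tx":0.0249,"ty":-0.0542,"tz":0,"ax":0,"ay":0,"az":0},{"tx":0.0249,"ty":-0.0542,"tz":0,"ax":0,"ay":0,"az":0},{"tx":0.0249,"ty":-0.0542,"tz":0,"ax":0,"ay":0,"az":0},{"tx":0.0249,"ty":-0.0542,"tz":0,"ax":0,"ay":0,"az":0},{"tx":0.0249,"ty":-0.0542,"tz":0,"ax":0,"ay":0,"az":0},{"tx":0.0249,"ty":-0.0542,"tz":0,"ax":0,"ay":0,"az":0},{"tx":0.0249,"ty":-0.0542,"tz":0,"ax":0,"ay":0,"az":0},{"tx":0.0249,"ty":-0.0542,"tz":0,"ax":0,"ay":0,"az":0},{"tx":0.0249,"ty":-0.0542,"tz":0,"ax":0,"ay":0,"az":0},{"tx":0.0249,"ty":-0.0542,"tz":0,"ax":0,"ay":0,"az":0},{"tx":0.0249,"ty":-0.0542,"tz":0,"ax":0,"ay":0,"az":0},{"tx":0,"ty":0,"tz":0,"ax":0,"ay":0,"az":0.73},{"tx":0,"ty":0,"tz":0,"ax":0,"ay":0,"az":0.73},{"tx":0,"ty":0,"tz":0,"ax":0,"ay":0,"az":0.73},{"tx":0,"ty":0,"tz":0,"ax":0,"ay":0,"az":0.73},{"tx":0,"ty":0,"tz":0,"ax":0,"ay":0,"az":0.73},{"tx":0,"ty":0,"tz":0,"ax":0,"ay":0,"az":0}]'
python3 -m crank '[{"tx":0,"ty":0,"tz":0.05,"ax":0,"ay":0,"az":0},{"tx":0,"ty":0,"tz":0.06,"ax":0,"ay":0,"az":0},{"tx":0,"ty":0,"tz":0.06,"ax":0,"ay":0,"az":0},{"tx":0,"ty":0,"tz":0,"ax":0,"ay":0,"az":0},{"tx":0,"ty":0,"tz":0,"ax":0,"ay":0,"az":0},{"tx":0,"ty":0,"tz":0,"ax":0,"ay":0,"az":0}]'
python3 -c "
from h import *
st();go(.595,-.2753,.0165,-5.2)"
```

```text
t: 31.25
ee_pos: [0.5932, -0.2747, 0.18]
tool_rot: [0.046, 0.999, 0.0, -0.002]
ft_force: [0.2, 0.2, -2.2]
grip_width: 0.0398
finger_force: 30.0
t: 31.75
ee_pos: [0.5945, -0.2759, 0.098]
tool_rot: [0.044, 0.999, -0.0, 0.0]
ft_force: [1.3, -0.5, -1.3]
grip_width: 0.0401
finger_force: 30.0
t 31.75 p [ 594.5 -275.9   98. ] yaw -5.05 tz [ 2.e-04 -5.e-04 -1.e+00] F [ 1.3 -0.5 -1.3] w 40.1 ff 29.994165524840355
shift(0.5m units) after turn [-0.0009  0.0012  0.163 ] before [-0.0008  0.0013  0.163 ] turn units [-0.004  0.002  0.022]
```

```bash
python3 -m crank '[{"tx":-0.001,"ty":0.001,"tz":0.04,"ax":0,"ay":0,"az":0.02},{"tx":0,"ty":0,"tz":0.05,"ax":0,"ay":0,"az":0},{"tx":0,"ty":0,"tz":0.04,"ax":0,"ay":0,"az":0},{"tx":0,"ty":0,"tz":0.016,"ax":0,"ay":0,"az":0},{"tx":0,"ty":0,"tz":0.008,"ax":0,"ay":0,"az":0},{"tx":0,"ty":0,"tz":0,"ax":0,"ay":0,"az":0},{"tx":0,"ty":0,"tz":0,"ax":0,"ay":0,"az":0},{"tx":0,"ty":0,"tz":0,"ax":0,"ay":0,"az":0},{"tx":0,"ty":0,"tz":0,"ax":0,"ay":0,"az":0}]'
python3 -m crank '[{"tx":0,"ty":0,"tz":0.002,"ax":0,"ay":0,"az":0},{"tx":0,"ty":0,"tz":0,"ax":0,"ay":0,"az":0},{"tx":0,"ty":0,"tz":0,"ax":0,"ay":0,"az":0}]'
python3 -m crank '[{"tx":0,"ty":0,"tz":0.002,"ax":0,"ay":0,"az":0},{"tx":0,"ty":0,"tz":0,"ax":0,"ay":0,"az":0},{"tx":0,"ty":0,"tz":0,"ax":0,"ay":0,"az":0}]'
```

```text
t: 32.5
ee_pos: [0.5956, -0.2753, 0.0215]
tool_rot: [0.046, 0.999, -0.0, 0.001]
ft_force: [0.0, 0.3, -0.8]
grip_width: 0.0396
finger_force: 30.0
t: 32.75
ee_pos: [0.5949, -0.2749, 0.0193]
tool_rot: [0.046, 0.999, 0.0, 0.0]
ft_force: [-0.0, -0.7, -2.4]
grip_width: 0.04
finger_force: 30.0
t: 33.0
ee_pos: [0.5948, -0.2748, 0.018]
tool_rot: [0.046, 0.999, 0.0, -0.0]
ft_force: [0.4, -0.7, -2.0]
grip_width: 0.0398
finger_force: 30.0
```

```bash
python3 -m crank '[{"tx":0,"ty":0,"tz":0.002,"ax":0,"ay":0,"az":0},{"tx":0,"ty":0,"tz":0,"ax":0,"ay":0,"az":0}]'
python3 -m crank '[{"tx":0,"ty":0,"tz":0.001,"ax":0,"ay":0,"az":0},{"tx":0,"ty":0,"tz":0,"ax":0,"ay":0,"az":0}]'
```

```text
t: 33.17
ee_pos: [0.5947, -0.2748, 0.0169]
tool_rot: [0.046, 0.999, 0.0, -0.0]
ft_force: [0.1, -0.1, -2.0]
grip_width: 0.04
finger_force: 30.0
t: 33.33
ee_pos: [0.5948, -0.2748, 0.0165]
tool_rot: [0.046, 0.999, 0.0, -0.0]
ft_force: [-0.3, -0.2, -1.5]
grip_width: 0.0396
finger_force: 30.0
```

```bash
python3 -m crank '[{"tx":0,"ty":0,"tz":0.001,"ax":0,"ay":0,"az":0},{"tx":0,"ty":0,"tz":0,"ax":0,"ay":0,"az":0}]'
python3 -m crank '[{"tx":0,"ty":0,"tz":0,"ax":0,"ay":0,"az":0},{"tx":0,"ty":0,"tz":0,"ax":0,"ay":0,"az":0},{"tx":0,"ty":0,"tz":0,"ax":0,"ay":0,"az":0},{"tx":0,"ty":0,"tz":0,"ax":0,"ay":0,"az":0},{"tx":0,"ty":0,"tz":-0.03,"ax":0,"ay":0,"az":0},{"tx":0,"ty":0,"tz":-0.06,"ax":0,"ay":0,"az":0},{"tx":0,"ty":0,"tz":-0.08,"ax":0,"ay":0,"az":0},{"tx":0,"ty":0,"tz":-0.08,"ax":0,"ay":0,"az":0},{"tx":0,"ty":0,"tz":-0.08,"ax":0,"ay":0,"az":0},{"tx":0,"ty":0,"tz":-0.08,"ax":0,"ay":0,"az":0},{"tx":0,"ty":0,"tz":0,"ax":0,"ay":0,"az":0},{"tx":0,"ty":0,"tz":0,"ax":0,"ay":0,"az":0},{"tx":0,"ty":0,"tz":0,"ax":0,"ay":0,"az":0}]' -1
python3 - <<'E'
from h import *
a=ctrl.grab_frame('wrist')['frame'][90:290,180:380]; b=ctrl.grab_frame('scene')['frame'][150:310,100:460]
a=cv2.resize(a,(400,400)); b=cv2.resize(b,(400,178))
o=np.hstack([a,np.vstack([b,np.zeros((222,400,3),np.uint8)])]); cv2.imwrite('pics/end.png',o[:,:,::-1]); st()
E
```

```text
t: 33.5
ee_pos: [0.5949, -0.2749, 0.0163]
tool_rot: [0.046, 0.999, 0.0, 0.0]
ft_force: [-0.4, 0.0, -0.2]
grip_width: 0.04
finger_force: 30.0
t: 34.58
ee_pos: [0.5946, -0.2745, 0.2208]
tool_rot: [0.046, 0.999, 0.0, 0.0]
ft_force: [0.7, -0.0, -0.8]
grip_width: 0.0883
finger_force: 0.0
t 34.68 p [ 594.1 -274.3  219.5] yaw -5.23 tz [-0.0025  0.0011 -1.    ] F [-0.6  1.   0.3] w 87.7 ff 0.0
```

View pics/end.png

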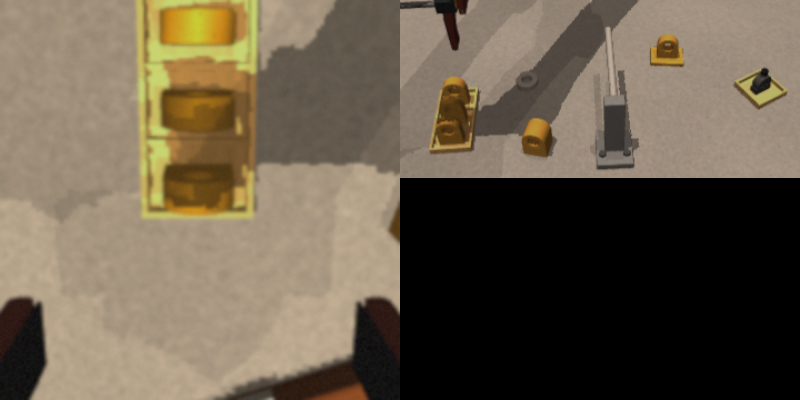

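The final views show three lugs upright, one per compartment (left view (198,25), (198,110) and (198,188)). The collar stands in the dish, the bar is empty, and the look-alikes and bearing are untouched. Handing in.

```bash
python3 -c "
from station import ctrl
print(ctrl.hand_in())"
```

```text
the job is handed in; nothing more can be done
None
```

The job is handed in after about 35 s of robot time: the collar stands in the dish, one eye lug stands upright in each of the tray's three compartments, and the thick lug, flanged lug and bearing ring were not touched.

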